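Pack and seal the specimen carrier

ROBOT

A 6-joint arm with a two-finger parallel gripper is mounted at the origin on the work surface. World frame = base frame: x ahead of the robot, y to its left, z up, the work surface at z = 0. Lengths are in mm, angles in rad, forces in N, time in s.
With the tool pointing down it reaches from about 350 to 775 mm from the base axis. Payload 7.3 kg.
Tool frame: the origin (TCP) lies midway between the tips of the shut fingers; the grasp point (between the pads) lies 19 mm behind it; z points along the fingers, y is the line along which they close (so a half turn about z gives the same grasp; the last joint's range is limited). The gripper opens to 92 mm and grips with 3 to 60 N. Pads are 19 mm wide; open, the fingers measure 130 mm over their backs; the gripper's body (75 mm by 190 mm) begins 47 mm behind the grasp point.
Start: joints at [1.17, 0.342, 1.524, -0, 1.275, -0.146], TCP at [132.311, 508.073, 226.741] pointing down, gripper open.
Joint ranges: [-2.53, 2.53], [-0.77, 2.02], [0.04, 2.7], [-1, 4.14], [0.28, 2.66], [-3.11, 3.11]. Speed limits (rad/s): [2.57, 2.57, 3.14, 3.14, 3.14, 3.14].

INTERFACE

Orientations are given as [roll, pitch, yaw] about the fixed x, y, z axes, in that order (R = Rz(yaw) Ry(pitch) Rx(roll)).
In Python, from plant import get_obs, capture, camera_model, close_job, search_frame, regions_of, pinpoint gives the robot as it stands. The module is installed in compiled form; this text tells all that it offers.
- The arm moves only by the shell command python3 -m pendant 'ROWS'. ROWS is JSON, one flat list of numbers, 7 for each row, row after row: the shift along the tool's x, y, z in units of 30 mm (1.0 is 30 mm), then the turn, a rotation vector about the tool's x, y, z in units of 4 degrees (1.0 is 4 degrees), then the closure, from -1 (fully open) to 1 (shut), so that 0 is half open. In form: [dx, dy, dz, wx, wy, wz, gripper, dx, dy, dz, wx, wy, wz, gripper, ...]. A call has 1 to 12 rows; each row shifts and turns the commanded pose from where the row before left it, along the tool's axes as they then stand; what a row does not reach is not made up. A row lasts 1/10 s, in which the tool goes at most 50 mm and 8.59 degrees, less where a joint would pass 70% of its speed; a pose out of reach is approached as far as the arm can. A call with a number of a shift or a turn outside -1 to 1 is refused whole. A call with a gripper value outside its range is refused whole. The fingers move at their own pace and stop on an object; the grip force is fixed at half the most. Time passes only in rows, so rows that do not move let the fingers close. It gives the time, the measured TCP pose, the force, the opening and the grip force at its end, in the units of the state.
- get_obs(): the state, without advancing time (a new reading comes with each control period).
- capture(name): name is "side" or "top" or "wrist"; returns the picture (420x560x3 uint8, red, green, blue); there is no depth.
- camera_model(name): a dict with "fov_y" (degrees; the focal length in pixels is half the picture's height over the tangent of half this angle, whatever the lens; pixels are square), "cx", "cy" (the principal point, pixels), "pose" (4x4, takes a point from camera to world coordinates). Camera axes: x right, y up, looking along -z (the intrinsics and any distortion apply to the point x, -y, -z); pixel columns grow to the right and rows downward; lengths in mm; the calibration is good to about 2 mm. The wrist camera is an equidistant fisheye: a pixel r from the principal point sees the ray r / f radians off the axis. A picture is of the moment at which its call begins: read the wrist's pose just before it. camera_model takes no time and is no camera call; for the wrist camera it gives the pose at the moment of the call.
- close_job(): hands the job in; it is judged then, once.
Trained networks look in the newest picture that a camera, given by its name, has taken for a name from the list of things; names that differ only in an ending like _2 or _b are one class to them, and where a whole thing is asked for, a point or a joint stands for the part that bears it (a point fixed in the world has none). Each returns a list of dicts, best first, with "score" (0 to 1); they miss things now and then, are a little off and sometimes report something else, mostly with a low value. They report only what shows in the picture. A call takes as long as a camera call.
- search_frame(camera, thing): "location" ([column, row] in pixels, amid what is visible of it).
- regions_of(camera, thing): "pixels" (420x560 bool, what is visible of it) and "location" ([column, row] in pixels, amid what is visible of it).
- pinpoint(camera, thing): "location" ([column, row] in pixels: a listed point, or the origin of a listed thing).
The state is a dict: "time": time; "joint_positions": joint angles; "dq": joint speeds; "tau": joint torques, N m; "tool_pos": TCP position; "tcp_rot": TCP orientation; "contact_force": force on the tool from outside, world axes, zero at the start; "moment": the same for the moment, N m; "grip_width": finger opening in mm; "finger_force": force on a finger pad.
Only numpy, scipy, OpenCV 4.12 (cv2) and the standard library are available. Lean on these libraries where they do the work, as an engineer would, in place of code of your own. Each camera call takes 0.05 s, during which the arm holds its last target. There are 200 camera calls.

TASK

Pack the specimen jars for the courier: stand every jar from the bench upright in a well of its own in the steel carrier, lay the lid on, and press it down at its corners until it sits flat and fully home on its gasket all round. Then swing the clamp bar across the lid as far as it goes and screw its knurled hand knob clockwise all the way down, several turns, to the stop. Leave the tube rack, the wash bottle and the carton where they stand.

Things in the scene. Friction and masses are not known exactly. Their poses are not given: they have to be found in the camera images.
- carrier: fixed open steel box 170 (its x) x 240 (its y) x 76 mm high, walls 12, floor 6 mm, yaw within 0.15 rad of 0; origin under its centre on the bench, z up. Inside, white foam with four square wells 62 x 62 mm down to the floor, foam top 36 mm above the bench. A rubber gasket stands 6 mm above the rim. The clamp's post (22 mm thick) stands outside the +x wall at x = 105 mm, y = 0
- well0 (a point): centre of the floor of the carrier's well 0, at x = -37, y = -50 mm in the carrier's frame, 6 mm above the bench; any jar may go in any well
- well1 (a point): centre of the floor of the carrier's well 1, at x = -37, y = +50 mm in the carrier's frame, 6 mm above the bench; any jar may go in any well
- well2 (a point): centre of the floor of the carrier's well 2, at x = +37, y = -50 mm in the carrier's frame, 6 mm above the bench; any jar may go in any well
- well3 (a point): centre of the floor of the carrier's well 3, at x = +37, y = +50 mm in the carrier's frame, 6 mm above the bench; any jar may go in any well
- jar0: white specimen jar with a ribbed red cap, standing on the bench: 52 mm diameter, 62 mm high, cap 54 mm diameter over the top 16 mm, 0.1 to 0.18 kg; origin at the centre of its base, z up. Two to four jars are there, the others are absent
- jar1: white specimen jar with a ribbed red cap, standing on the bench: 52 mm diameter, 62 mm high, cap 54 mm diameter over the top 16 mm, 0.1 to 0.18 kg; origin at the centre of its base, z up. Two to four jars are there, the others are absent
- jar2: white specimen jar with a ribbed red cap, standing on the bench: 52 mm diameter, 62 mm high, cap 54 mm diameter over the top 16 mm, 0.1 to 0.18 kg; origin at the centre of its base, z up. Two to four jars are there, the others are absent
- jar3: white specimen jar with a ribbed red cap, standing on the bench: 52 mm diameter, 62 mm high, cap 54 mm diameter over the top 16 mm, 0.1 to 0.18 kg; origin at the centre of its base, z up. Two to four jars are there, the others are absent
- lid: loose aluminium lid, 0.5 kg: plate 170 (its x) x 240 (its y) x 8 mm over a spigot 136 x 206 x 6 mm that enters the carrier's mouth (146 x 216 mm), either way round; origin under the spigot's centre, z up. A grip rib 80 mm long in x, 24 thick in y, 24 high stands on the plate, top 38 mm above the origin. Origin height: 0 on the bench, 76 mm laid on the gasket, 72 mm pressed home
- lid_corner0 (a point): press point on the lid's upper face above the gasket, at x = -70, y = -100, z = 14 mm in the lid's frame. The gasket has four corner quarters: each sinks 4 mm when its corner of the laid lid is pressed with more than about 9 N (15 N is plenty) and stays down. Height 90 mm as laid, 86 mm fully home; a lid not yet home rocks
- lid_corner1 (a point): press point on the lid's upper face above the gasket, at x = -70, y = +100, z = 14 mm in the lid's frame. The gasket has four corner quarters: each sinks 4 mm when its corner of the laid lid is pressed with more than about 9 N (15 N is plenty) and stays down. Height 90 mm as laid, 86 mm fully home; a lid not yet home rocks
- lid_corner2 (a point): press point on the lid's upper face above the gasket, at x = +70, y = -100, z = 14 mm in the lid's frame. The gasket has four corner quarters: each sinks 4 mm when its corner of the laid lid is pressed with more than about 9 N (15 N is plenty) and stays down. Height 90 mm as laid, 86 mm fully home; a lid not yet home rocks
- lid_corner3 (a point): press point on the lid's upper face above the gasket, at x = +70, y = +100, z = 14 mm in the lid's frame. The gasket has four corner quarters: each sinks 4 mm when its corner of the laid lid is pressed with more than about 9 N (15 N is plenty) and stays down. Height 90 mm as laid, 86 mm fully home; a lid not yet home rocks
- clamp_bar (a joint): swing of the clamp bar about its upright post (rad): 0 = across the lid at its stop, the screw over the carrier's centre; starts swung out 2.2 to 2.4, towards the carrier's +x and -y. Seen from above it turns clockwise towards 0 and stays where left; about 4 N at its end moves it. Bar 22 mm wide, 130 to 148 mm above the bench, 105 mm from post axis to screw axis
- bar_pivot (a point): point on the axis of the clamp bar's post, at half the bar's height (139 mm above the bench); the post's top is at 155 mm
- clamp_knob (a joint): turn of the hand knob on its screw (rad): 0 = fully up, 15.71 = fully down at the stop, the screw's foot pressing on the lid's rib. Grows clockwise seen from above, 5 mm down per turn, takes under 0.1 N m. Starts between 0 and 1.2; the foot is then about 11 mm above the rib of a lid that is home
- knob_mid (a point): centre of the black knurled knob (44 mm diameter, 26 mm high, upright axis) at the end of the clamp bar, with a white index line; 187 mm above the bench when fully up, 174 mm when fully down; moves with the bar and the screw. Between knob and bar 24 mm are free when up, 11 mm when down
- tube_rack: bystander: white foam block 120 x 200 mm full of red-capped tubes, 105 mm high; origin under its centre
- wash_bottle: bystander: white wash bottle with a blue cap, 66 mm diameter, 190 mm high; origin under its centre
- carton: bystander: cardboard box 70 x 100 x 60 mm; origin under its centre

How it is judged:
By the outcome, as a careful person would: the job done as asked, in the order asked, and still so for the second after the job is handed in, with the robot touching nothing.
Of jar0, jar1, jar2, jar3 only 2 to 4 are there at a start; the rules pass over those that are not, and their reading is None.
At some moment in a run one of jar0, jar1, jar2, jar3 may be knocked a few centimetres aside while the robot is not near it.
It also fails if it takes over 210 s, if anything falls off the work surface, if the arm or the gripper's body presses on something with over 40 N, if the wrist force passes 120 N, or if a joint passes its speed limit or range.

## Working session

There is one attempt and no reset: what is moved stays moved. The work goes in short steps, Python scripts to look and compute and a shell command to move; the robot and the scene stay as the last step left them, time stands still between calls to the robot, and variables do not carry over. Pictures are saved under pics/ and viewed, at most 17 in all, crops included, and the job is handed in when it is done.

```bash
mkdir -p pics; cat > h.py <<'E'
import numpy as np, cv2
from plant import *
from scipy.spatial.transform import Rotation as Ro
def save(n,f):
    im=capture(n); cv2.imwrite('pics/'+f,im[:,:,::-1]); return im
def ray(n,px,cm=None):
    cm=cm or camera_model(n); f=210/np.tan(np.radians(cm['fov_y']/2))
    d=np.array([px[0]-cm['cx'],px[1]-cm['cy']],float)
    if n=='wrist':
        r=np.hypot(*d); th=r/f; v=np.array([*(d/max(r,1e-9)*np.sin(th)),np.cos(th)])
    else: v=np.array([d[0]/f,d[1]/f,1.])
    P=np.array(cm['pose']); v=P[:3,:3]@np.array([v[0],-v[1],-v[2]]); return P[:3,3],v
def at(n,px,z,cm=None):
    o,v=ray(n,px,cm); return (o+v*(z-o[2])/v[2]).round(1)
def proj(n,p,cm=None):
    cm=cm or camera_model(n); f=210/np.tan(np.radians(cm['fov_y']/2)); P=np.array(cm['pose'])
    c=P[:3,:3].T@(np.array(p)-P[:3,3]); c=np.array([c[0],-c[1],-c[2]])
    if n=='wrist':
        r=np.hypot(c[0],c[1]); k=f*np.arctan2(r,c[2])/max(r,1e-9)
    else: k=f/c[2]
    return np.array([cm['cx']+k*c[0],cm['cy']+k*c[1]])
def go(p,yaw=None,wyaw=None):
    "tool-frame delta to reach world TCP p (mm) pointing down, in units"
    s=get_obs(); R=Ro.from_euler('xyz',s['tcp_rot'])
    d=R.inv().apply(np.array(p)-s['tool_pos'])/30
    out=d.round(2)
    print('shift units',out,'tcp',np.round(s['tool_pos'],1),np.round(s['tcp_rot'],3))
    if yaw is not None:
        T=Ro.from_euler('xyz',[np.pi,0,yaw]); print('turn units',np.degrees((R.inv()*T).as_rotvec()).round(2)/4)
E
python3 - <<'E'
from h import *
s=get_obs(); print(s)
for n in ('top','side','wrist'):
    save(n,n+'0.png'); c=camera_model(n); print(n,c['fov_y'],c['cx'],c['cy'],np.round(c['pose'],3).tolist())
for n in('top','side'):
  for t,z in(('carrier',0),('lid',0),('jar0',0),('bar_pivot',139),('knob_mid',187),('well0',6),('well3',6),('well1',6),('well2',6),('tube_rack',0),('wash_bottle',0),('carton',0)):
    for r in pinpoint(n,t)[:5]:
        print(n,t,round(r['score'],2),np.round(r['location']),at(n,r['location'],z))
E
```

```text
{'time': 0.0, 'joint_positions': array([ 1.17004075e+00,  3.42724035e-01,  1.52498860e+00,  9.20277376e-06,
        1.27541646e+00, -1.45984590e-01]), 'dq': array([ 0.00108975,  0.00099219, -0.00058562, -0.0008216 , -0.00147328,
        0.00038862]), 'tau': array([ 1.46714825e-03, -4.31227648e+01, -2.44226611e+01,  7.17929564e-02,
        5.58107521e-02, -1.08032889e-04]), 'tool_pos': array([132.1228801 , 507.69015608, 226.05420874]), 'tcp_rot': array([-3.14007384e+00, -2.32207295e-04,  2.88681880e+00]), 'contact_force': array([ 0.07533123,  0.66930053, -0.68767482]), 'moment': array([ 0.00333794, -0.04084933, -0.00326467]), 'finger_force': 0.0, 'grip_width': 91.67940105655076}
top 53.25845698636122 273.8201587003328 210.9384470297334 [[-0.02, 0.993, -0.114, 465.342], [-0.999, -0.016, 0.036, -40.11], [0.034, 0.115, 0.993, 1207.265], [0.0, 0.0, 0.0, 1.0]]
side 56.263730087389796 276.3861807219796 213.17569938398367 [[0.709, 0.383, -0.592, -67.127], [-0.705, 0.378, -0.6, -723.523], [-0.006, 0.843, 0.538, 731.321], [0.0, 0.0, 0.0, 1.0]]
wrist 65.70646984690485 280.82004846608385 208.213
[... 2246 characters left out ...]
  19.9   6. ]
side well3 0.79 [249. 241.] [558.5  33.3   6. ]
side well3 0.58 [274. 259.] [551.7 -85.5   6. ]
side well1 0.91 [255. 268.] [487.4 -74.    6. ]
side well1 0.85 [233. 253.] [485.5  19.9   6. ]
side well1 0.79 [249. 241.] [558.5  33.3   6. ]
side well1 0.58 [274. 259.] [551.7 -85.5   6. ]
side well2 0.91 [255. 268.] [487.4 -74.    6. ]
side well2 0.85 [233. 253.] [485.5  19.9   6. ]
side well2 0.79 [249. 241.] [558.5  33.3   6. ]
side well2 0.58 [274. 259.] [551.7 -85.5   6. ]
side tube_rack 0.92 [269. 200.] [783.1 175.4   0. ]
side wash_bottle 0.86 [366. 262.] [ 735.6 -279.     0. ]
side carton 0.69 [319. 226.] [783.2 -61.8   0. ]
side carton 0.24 [253. 256.] [524.2 -23.4   0. ]
```

```bash
cd pics; python3 -c "
import cv2,numpy as np
a=[cv2.imread(x+'0.png') for x in('top','side')]
cv2.imwrite('a.png',cv2.resize(np.vstack(a),(800,1200))[:600]);cv2.imwrite('b.png',cv2.resize(np.vstack(a),(800,1200))[600:])"
```

```text
(no output)
```

View pics/a.png

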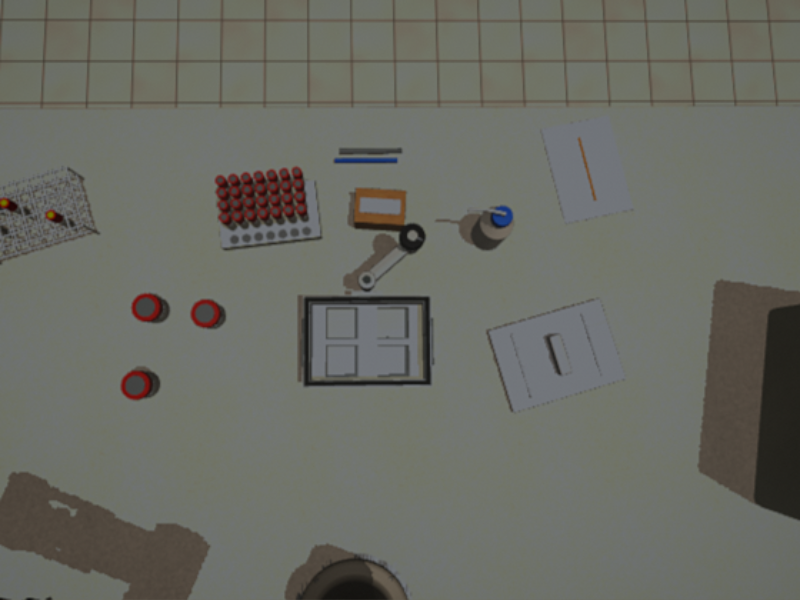

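View pics/b.png

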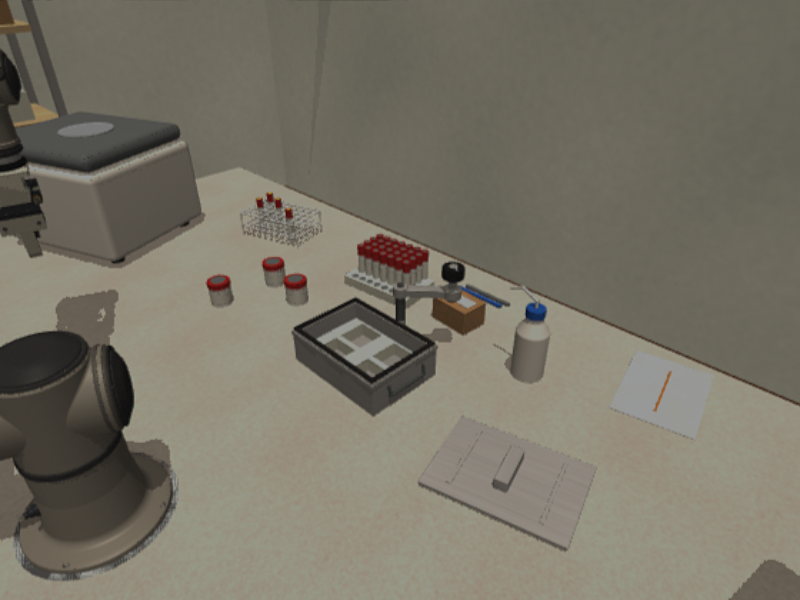

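Three jars show (top picture, at 560-wide scale): (108,219), (149,220) and (105,270). The carrier is at (259,235), the lid at (385,248), and the bar is swung out to the knob at (286,167). I'll go above the near jar first, with the fingers closing along world y.

```bash
python3 -m pendant '[0,0,0,0,0,-0.91,-1,0,0,0,0,0,-0.91,-1,0,0,0,0,0,-0.91,-1,0,0,0,0,0,-0.91,-1]'
python3 -m pendant '[-0.87,-0.31,0.21,0,0,0,-1,-0.87,-0.31,0.21,0,0,0,-1,-0.87,-0.31,0.21,0,0,0,-1,-0.87,-0.31,0.21,0,0,0,-1,-0.87,-0.31,0.21,0,0,0,-1,-0.87,-0.31,0.21,0,0,0,-1,-0.87,-0.31,0.21,0,0,0,-1,-0.87,-0.31,0.21,0,0,0,-1,-0.87,-0.31,0.21,0,0,0,-1,-0.87,-0.31,0.21,0,0,0,-1,-0.87,-0.31,0.21,0,0,0,-1,-0.87,-0.31,0.21,0,0,0,-1]'
cat >> h.py <<'E'
def look(t,z,n='wrist',f=None,k=4):
    cm=camera_model(n); save(n,f or 'tmp.png'); L=[]
    for r in pinpoint(n,t)[:k]:
        p=at(n,r['location'],z,cm); L.append(p); print(n,t,round(r['score'],2),np.round(r['location']),p)
    return L
E
python3 - <<'E'
from h import *
L=look('jar0',0,f='w1.png'); go([*L[0][:2],36],np.pi); print(get_obs()['joint_positions'])
E
```

```text
time: 1.75
tool_pos: [132.3, 508.1, 226.8]
tcp_rot: [3.141, 0.0, -3.14]
contact_force: [-0.7, 0.3, -0.6]
grip_width: 91.9
finger_force: 0.0
time: 2.95
tool_pos: [446.5, 395.8, 150.8]
tcp_rot: [3.141, -0.0, 3.141]
contact_force: [0.4, 0.8, -0.5]
grip_width: 91.7
finger_force: 0.0
wrist jar0 0.75 [177. 307.] [582.3 273.4   0. ]
wrist jar0 0.65 [270. 323.] [600.8 382.5   0. ]
wrist jar0 0.6 [288. 195.] [448.3 402.1   0. ]
shift units [-4.49 -4.02  3.8 ] tcp [448.  394.6 149.9] [-3.141 -0.     3.138]
turn units [-0.015 -0.    -0.055]
[ 5.94172303e-01  5.39430310e-01  1.42702849e+00 -8.72505263e-04
  1.17573628e+00 -9.72479824e-01]
```

View pics/w1.png

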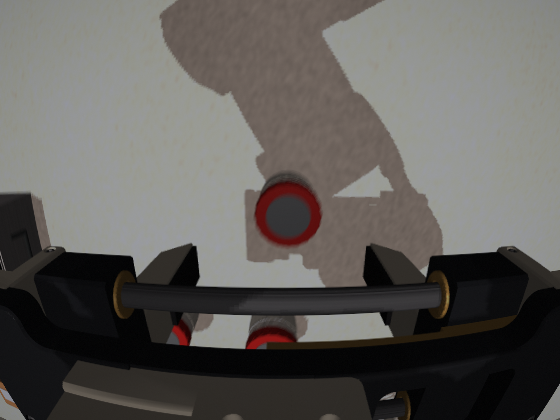

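The near jar's cap is centred at (288,214), between the fingers at columns about 190 and 370. I'll check it against the cap top.

```bash
python3 - <<'E'
from h import *
print(at('wrist',[288.5,215],62), proj('wrist',[448,394.6,62]), proj('wrist',[447,397,0]))
E
```

```text
[449.5 400.   62. ] [281.667743   213.22414049] [284.01785775 192.79849187]
```

```bash
python3 -m pendant '[-0.05,0.18,0,0,0,0,-1,0,0,0.63,0,0,0,-1,0,0,0.63,0,0,0,-1,0,0,0.63,0,0,0,-1,0,0,0.63,0,0,0,-1,0,0,0.63,0,0,0,-1,0,0,0.63,0,0,0,-1,0,0,0,0,0,0,1,0,0,0,0,0,0,1,0,0,0,0,0,0,1,0,0,0,0,0,0,1,0,0,0,0,0,0,1]'
python3 -m pendant '[0,0,-0.8,0,0,0,1,0,0,-0.8,0,0,0,1,0,0,-0.8,0,0,0,1,0,0,-0.8,0,0,0,1]'
```

```text
time: 4.25
tool_pos: [447.3, 402.0, 38.7]
tcp_rot: [3.141, 0.001, 3.141]
contact_force: [0.1, -0.5, -0.0]
grip_width: 56.5
finger_force: 0.0
time: 4.65
tool_pos: [446.8, 401.5, 134.8]
tcp_rot: [-3.142, -0.0, 3.141]
contact_force: [0.1, 0.2, -1.4]
grip_width: 53.2
finger_force: 30.0
```

```bash
python3 -m pendant '[0.1,-0.95,-0.2,0,0,0,1,0.1,-0.95,-0.2,0,0,0,1,0.1,-0.95,-0.2,0,0,0,1,0.1,-0.95,-0.2,0,0,0,1,0.1,-0.95,-0.2,0,0,0,1,0.1,-0.95,-0.2,0,0,0,1,0.1,-0.95,-0.2,0,0,0,1,0.1,-0.95,-0.2,0,0,0,1,0.1,-0.95,-0.2,0,0,0,1,0.1,-0.95,-0.2,0,0,0,1,0.1,-0.95,-0.2,0,0,0,1,0,0,0,0,0,0,1]'
python3 - <<'E'
from h import *
print(get_obs()['tool_pos'],get_obs()['finger_force'])
look('well0',6,f='w2.png'); 
for t,z in(('bar_pivot',139),('carrier',0)):
  for r in pinpoint('wrist',t)[:3]: print(t,r['score'],r['location'],at('wrist',r['location'],z))
E
```

```text
time: 5.85
tool_pos: [413.7, 85.8, 200.7]
tcp_rot: [-3.141, 0.002, 3.138]
contact_force: [0.0, 1.1, -0.6]
grip_width: 53.4
finger_force: 30.0
[413.72559548  85.75452216 200.67142835] 29.999103248119354
wrist well0 0.96 [223. 241.] [482.7  15.9   6. ]
wrist well0 0.8 [140. 240.] [482.9 -91.4   6. ]
carrier 0.85 [186.2, 268.7] [523.6 -32.1  -0. ]
```

View pics/w2.png

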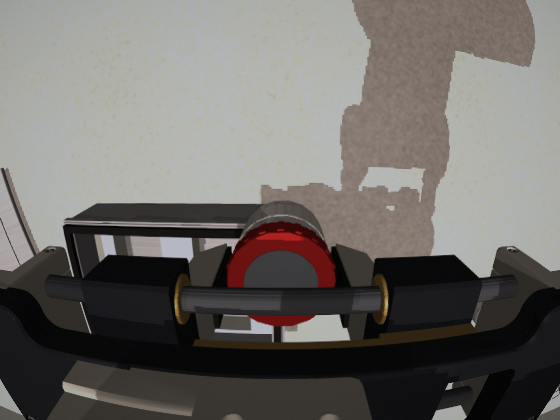

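The jar is held and hides half of the carrier. The near wall runs level at row about 220. I'll get the carrier's outline from the unobstructed first top picture and the side picture.

```bash
python3 - <<'E'
from h import *
from scipy.optimize import minimize
def box(cx,cy,a,zs,hx=85,hy=120):
    c,s=np.cos(a),np.sin(a)
    return [np.array([cx+c*x-s*y,cy+s*x+c*y,z]) for z in zs for x in(-hx,hx) for y in(-hy,hy)]
for cam in('top','side'):
    r=regions_of(cam,'carrier')[0]; m=r['pixels'].astype(np.uint8)
    print(cam,r['score'],m.sum())
    if cam=='top':
        k,_=cv2.findContours(m,0,2); k=max(k,key=cv2.contourArea); (c,wh,an)=cv2.minAreaRect(k)
        bp=cv2.boxPoints((c,wh,an)); print(np.round(bp),[at('top',q,78)[:2] for q in bp])
    cm=camera_model(cam)
    S=4; M=cv2.resize(m,None,fx=S,fy=S,interpolation=cv2.INTER_NEAREST)
    def cost(p):
        pts=np.array([proj(cam,q,cm) for q in box(*p,(0,82))]); h=cv2.convexHull((pts*S+S/2).astype(np.float32)).astype(np.int32)
        I=np.zeros_like(M); cv2.fillConvexPoly(I,h,1); 
        return 1-(I&M).sum()/(I|M).sum()
    best=min((minimize(cost,[525,-30,a],method='Nelder-Mead',options=dict(initial_simplex=[[525,-30,a],[535,-30,a],[525,-20,a],[525,-30,a+.06]])) for a in(-.08,0,.06)),key=lambda r:r.fun)
    print(cam,best.x,best.fun)
E
```

```text
top 0.78 6699
[[211. 156.]
 [302. 156.]
 [302. 271.]
 [211. 271.]] [array([749.3,  88.1]), array([ 746.5, -162.2]), array([ 431.8, -153.6]), array([436.9,  88.9])]
top [ 5.22947681e+02 -3.40645190e+01 -6.94107100e-03] 0.14577237742037685
side 0.83 6218
side [ 5.23935279e+02 -3.31183429e+01 -6.81147968e-03] 0.16053173825194555
```

Both views agree: carrier at about (523.4, -33.6), yaw -0.007. Now well 1.

```bash
python3 -m pendant '[-0.79,-0.77,0,0,0,0,1,-0.79,-0.77,0,0,0,0,1,-0.79,-0.77,0,0,0,0,1,0,0,0,0,0,0,1,0,0,0.8,0,0,0,1,0,0,0.8,0,0,0,1,0,0,0.8,0,0,0,1,0,0,0.8,0,0,0,1,0,0,0,0,0,0,1,0,0,0,0,0,0,1]'
python3 - <<'E'
from h import *
s=get_obs(); print(s['tool_pos'],s['contact_force']); save('wrist','w3.png'); 
E
```

```text
time: 7.15
tool_pos: [484.5, 19.6, 103.9]
tcp_rot: [3.141, -0.001, -3.141]
contact_force: [-0.9, 0.7, -2.1]
grip_width: 52.8
finger_force: 30.0
[484.54696834  19.61259203 103.88503255] [-0.92826168  0.66349659 -2.11832008]
```

View pics/w3.png

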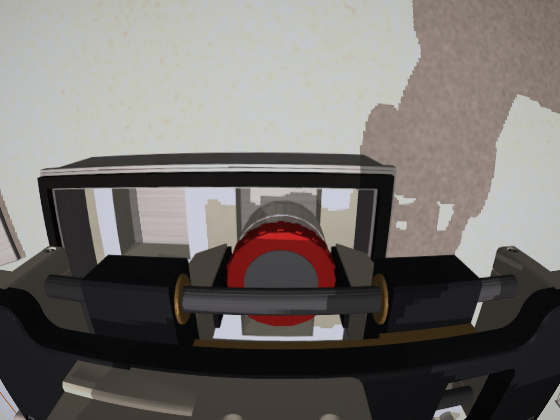

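The gasket's near corners are at about (42,178) and (393,172). The well edges are at columns 240 and 322, about centred on the jar at column 281.

```bash
python3 - <<'E'
from h import *
a=at('wrist',[42,178],82);b=at('wrist',[393,172],82);print(a,b,(a+b)/2,np.arctan2(-(b-a)[0],(b-a)[1]), b[1]-a[1])
print([at('wrist',p,36) for p in([236,190],[321,190])])
print([proj('wrist',p) for p in([456,-14,36],[456,48,36])])
E
```

```text
[ 439.4 -146.    82. ] [439.   84.4  82. ] [439.2 -30.8  82. ] 0.0017361093668538715 230.4
[array([461.5, -13.5,  36. ]), array([461.5,  47.7,  36. ])]
[array([235.01531468, 182.54153365]), array([321.71882988, 182.49783985])]
```

```bash
python3 -m pendant '[-0.04,-0.08,0,0,0,0,1,0,0,0.5,0,0,0,1,0,0,0.5,0,0,0,1,0,0,0.5,0,0,0,1,0,0,0.2,0,0,0,1,0,0,0.2,0,0,0,1,0,0,0.0,0,0,0,1,0,0,0.0,0,0,0,1]'
```

```text
time: 8.0
tool_pos: [486.7, 16.4, 47.4]
tcp_rot: [-3.141, 0.002, 3.141]
contact_force: [-0.4, 0.5, -0.9]
grip_width: 53.0
finger_force: 30.0
```

```bash
python3 -m pendant '[0,0,0.1,0,0,0,1,0,0,0.1,0,0,0,1,0,0,0,0,0,0,1]'; python3 -m pendant '[0,0,0,0,0,0,-0.4,0,0,0,0,0,0,-0.4,0,0,0,0,0,0,-0.4,0,0,0,0,0,0,-0.4]'
```

```text
time: 8.3
tool_pos: [488.4, 16.7, 44.6]
tcp_rot: [-3.141, 0.007, 3.141]
contact_force: [-5.3, 3.9, 30.0]
grip_width: 53.3
finger_force: 30.0
time: 8.7
tool_pos: [485.9, 16.4, 40.5]
tcp_rot: [3.142, -0.0, 3.141]
contact_force: [-0.4, -0.3, 0.2]
grip_width: 64.0
finger_force: 0.0
```

```bash
python3 -m pendant '[0,0,-0.9,0,0,0,-0.4,0,0,-0.9,0,0,0,-0.4,0,0,-0.9,0,0,0,-0.4,0,0,-0.9,0,0,0,-1]'
python3 -m pendant '[-0.32,0.86,0,0,0,0,-1,-0.32,0.86,0,0,0,0,-1,-0.32,0.86,0,0,0,0,-1,-0.32,0.86,0,0,0,0,-1,-0.32,0.86,0,0,0,0,-1,-0.32,0.86,0,0,0,0,-1,-0.32,0.86,0,0,0,0,-1,-0.32,0.86,0,0,0,0,-1,-0.32,0.86,0,0,0,0,-1,-0.32,0.86,0,0,0,0,-1,0,0,0,0,0,0,-1]'
python3 - <<'E'
from h import *
L=look('jar0',0)
for r in regions_of('wrist','jar0')[:3]:
    ys,xs=np.nonzero(r['pixels']); print(round(r['score'],2),xs.min(),xs.max(),ys.min(),ys.max(),at('wrist',[(xs.min()+xs.max())/2,(ys.min()+ys.max())/2],31))
p=min(L,key=lambda q:abs(q[0]-583)+abs(q[1]-274)); go([*p[:2],36],np.pi)
E
```

```text
time: 9.1
tool_pos: [485.7, 16.4, 149.4]
tcp_rot: [3.141, -0.001, 3.141]
contact_force: [-1.2, -0.7, -0.6]
grip_width: 68.7
finger_force: 0.0
time: 10.2
tool_pos: [582.4, 277.2, 147.7]
tcp_rot: [3.141, -0.0, -3.14]
contact_force: [-0.1, 0.1, -0.1]
grip_width: 92.0
finger_force: 0.0
wrist jar0 0.93 [ 46. 113.] [485.6  14.    0. ]
wrist jar0 0.82 [385. 209.] [597.2 383.    0. ]
wrist jar0 0.7 [281. 192.] [580.4 277.1   0. ]
0.96 0 41 91 146 [486.6  -3.   31. ]
0.8 365 438 183 255 [596.8 385.9  31. ]
0.7 245 313 167 243 [583.2 271.5  31. ]
shift units [0.04 0.11 3.73] tcp [581.7 273.8 148. ] [-3.141e+00 -1.000e-03  3.141e+00]
turn units [-0.0125 -0.02   -0.0075]
```

```bash
python3 -m pendant '[0,0.03,0.62,0,0,0,-1,0,0,0.62,0,0,0,-1,0,0,0.62,0,0,0,-1,0,0,0.62,0,0,0,-1,0,0,0.62,0,0,0,-1,0,0,0.62,0,0,0,-1,0,0,0,0,0,0,1,0,0,0,0,0,0,1,0,0,0,0,0,0,1,0,0,0,0,0,0,1,0,0,0,0,0,0,1,0,0,0,0,0,0,1]'
python3 -m pendant '[0,0,-0.8,0,0,0,1,0,0,-0.8,0,0,0,1,0,0,-0.8,0,0,0,1,0,0,-0.8,0,0,0,1,0,0,-0.8,0,0,0,1]'
```

```text
time: 11.55
tool_pos: [582.5, 275.4, 37.9]
tcp_rot: [3.141, 0.001, 3.141]
contact_force: [-0.4, 0.4, 2.3]
grip_width: 53.3
finger_force: 30.0
time: 12.05
tool_pos: [581.9, 275.2, 158.0]
tcp_rot: [-3.142, -0.0, 3.141]
contact_force: [0.2, -0.1, -0.9]
grip_width: 53.2
finger_force: 30.0
```

```bash
python3 -m pendant '[0.07,-0.86,0,0,0,0,1,0.07,-0.86,0,0,0,0,1,0.07,-0.86,0,0,0,0,1,0.07,-0.86,0,0,0,0,1,0.07,-0.86,0,0,0,0,1,0.07,-0.86,0,0,0,0,1,0.07,-0.86,0,0,0,0,1,0.07,-0.86,0,0,0,0,1,0.07,-0.86,0,0,0,0,1,0.07,-0.86,0,0,0,0,1,0,0,0,0,0,0,1,0,0,0,0,0,0,1]'
python3 -m pendant '[0,0,0.6,0,0,0,1,0,0,0.6,0,0,0,1,0,0,0.6,0,0,0,1,0,0,0,0,0,0,1]'
python3 - <<'E'
from h import *
save('wrist','w4.png')
print([proj('wrist',p) for p in([530,-14,36],[530,48,36],[592,-14,36],[592,48,36])]); go([560.5,17,47])
E
```

```text
time: 13.25
tool_pos: [560.9, 17.1, 157.1]
tcp_rot: [3.141, -0.0, 3.14]
contact_force: [0.3, 0.1, -1.2]
grip_width: 53.5
finger_force: 30.0
time: 13.65
tool_pos: [559.3, 18.6, 100.8]
tcp_rot: [3.141, -0.005, -3.141]
contact_force: [0.2, -0.0, -0.4]
grip_width: 53.3
finger_force: 30.0
[array([235.88035159, 182.0885283 ]), array([323.45583998, 182.08672136]), array([239.36345754, 261.41816624]), array([320.09635879, 261.44575457])]
shift units [-0.01 -0.05  1.84] tcp [560.3  18.4 102.3] [ 3.141e+00 -3.000e-03 -3.141e+00]
```

View pics/w4.png

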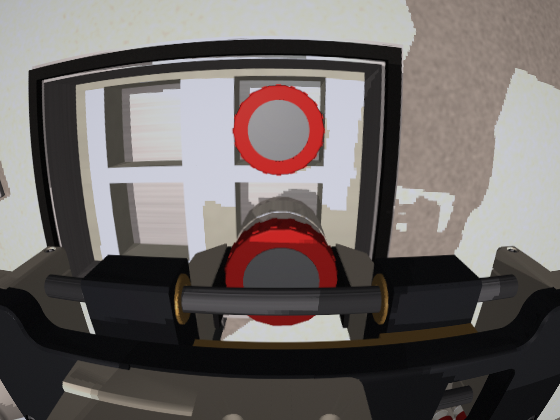

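Well 3's edges (columns 235–323, row 182) match the prediction, and the first jar sits upright in well 1.

```bash
python3 -m pendant '[0,-0.03,0.5,0,0,0,1,0,0,0.5,0,0,0,1,0,0,0.5,0,0,0,1,0,0,0.2,0,0,0,1,0,0,0.15,0,0,0,1,0,0,0,0,0,0,1,0,0,0,0,0,0,1]'
```

```text
time: 14.4
tool_pos: [561.5, 16.5, 48.4]
tcp_rot: [-3.142, 0.001, 3.141]
contact_force: [0.6, 0.4, -0.8]
grip_width: 53.3
finger_force: 30.0
```

```bash
python3 -m pendant '[0,0,0.1,0,0,0,1,0,0,0,0,0,0,1,0,0,0,0,0,0,-0.4,0,0,0,0,0,0,-0.4,0,0,0,0,0,0,-0.4,0,0,0,0,0,0,-0.4,0,0,-0.9,0,0,0,-0.4,0,0,-0.9,0,0,0,-0.4,0,0,-0.9,0,0,0,-0.4,0,0,-0.9,0,0,0,-1]'
python3 -m pendant '[-0.1,1,0,0,0,0,-1,-0.1,1,0,0,0,0,-1,-0.1,1,0,0,0,0,-1,-0.1,1,0,0,0,0,-1,-0.1,1,0,0,0,0,-1,-0.1,1,0,0,0,0,-1,-0.1,1,0,0,0,0,-1,-0.1,1,0,0,0,0,-1,-0.1,1,0,0,0,0,-1,-0.1,1,0,0,0,0,-1,-0.1,1,0,0,0,0,-1,0,1,0,0,0,0,-1]'
python3 - <<'E'
from h import *
L=look('jar0',0)
for r in regions_of('wrist','jar0')[:3]:
    ys,xs=np.nonzero(r['pixels']); print(round(r['score'],2),xs.min(),xs.max(),ys.min(),ys.max(),at('wrist',[(xs.min()+xs.max())/2,(ys.min()+ys.max())/2],31))
p=min(L,key=lambda q:abs(q[0]-593)+abs(q[1]-384)); go([*p[:2],36],np.pi)
E
```

```text
time: 15.4
tool_pos: [560.8, 16.4, 153.7]
tcp_rot: [3.141, -0.0, 3.141]
contact_force: [-0.6, 0.7, -0.4]
grip_width: 68.7
finger_force: 0.0
time: 16.6
tool_pos: [594.3, 377.5, 152.5]
tcp_rot: [3.142, 0.0, 3.141]
contact_force: [0.1, 0.4, 0.1]
grip_width: 91.9
finger_force: 0.0
wrist jar0 0.93 [291. 191.] [592.3 386.8   0. ]
0.64 259 327 168 242 [596.3 388.2  31. ]
shift units [0.04 0.29 3.87] tcp [593.5 378.  152. ] [-3.141 -0.    -3.14 ]
turn units [-0.0025 -0.0075  0.03  ]
```

```bash
python3 -m pendant '[-0.02,0.3,0.65,0,0,0,-1,0,0,0.65,0,0,0,-1,0,0,0.65,0,0,0,-1,0,0,0.65,0,0,0,-1,0,0,0.65,0,0,0,-1,0,0,0.6,0,0,0,-1,0,0,0,0,0,0,1,0,0,0,0,0,0,1,0,0,0,0,0,0,1,0,0,0,0,0,0,1,0,0,0,0,0,0,1,0,0,0,0,0,0,1]'
python3 -m pendant '[0,0,-0.8,0,0,0,1,0,0,-0.8,0,0,0,1,0,0,-0.8,0,0,0,1,0,0,-0.8,0,0,0,1,0,0,-0.8,0,0,0,1]'
python3 -c "
from h import *
go([486.5,-82.7,158])"
```

```text
time: 17.95
tool_pos: [595.2, 385.7, 38.1]
tcp_rot: [3.141, 0.001, 3.141]
contact_force: [-0.0, -0.1, 2.7]
grip_width: 53.2
finger_force: 30.0
time: 18.45
tool_pos: [594.5, 385.3, 157.9]
tcp_rot: [-3.141, -0.0, 3.141]
contact_force: [0.8, 0.1, -1.8]
grip_width: 53.2
finger_force: 30.0
shift units [  3.59 -15.6    0.  ] tcp [594.5 385.3 157.9] [-3.141 -0.     3.141]
```

```bash
python3 -m pendant '[0.225,-0.975,0,0,0,0,1,0.225,-0.975,0,0,0,0,1,0.225,-0.975,0,0,0,0,1,0.225,-0.975,0,0,0,0,1,0.225,-0.975,0,0,0,0,1,0.225,-0.975,0,0,0,0,1,0.225,-0.975,0,0,0,0,1,0.225,-0.975,0,0,0,0,1,0.225,-0.975,0,0,0,0,1,0.225,-0.975,0,0,0,0,1]'
python3 -m pendant '[0.225,-0.975,0,0,0,0,1,0.225,-0.975,0,0,0,0,1,0.225,-0.975,0,0,0,0,1,0.225,-0.975,0,0,0,0,1,0.225,-0.975,0,0,0,0,1,0.225,-0.975,0,0,0,0,1,0,0,0,0,0,0,1,0,0,0.6,0,0,0,1,0,0,0.6,0,0,0,1,0,0,0.6,0,0,0,1,0,0,0,0,0,0,1]'
python3 - <<'E'
from h import *
save('wrist','w5.png')
print([proj('wrist',p) for p in([456,-114,36],[456,-52,36])]); go([486.5,-83,48],np.pi)
E
```

```text
time: 19.45
tool_pos: [526.6, 91.8, 157.2]
tcp_rot: [-3.142, -0.0, 3.141]
contact_force: [0.6, 0.1, -0.4]
grip_width: 53.2
finger_force: 30.0
time: 20.55
tool_pos: [485.1, -81.4, 101.2]
tcp_rot: [3.14, -0.004, 3.141]
contact_force: [-0.5, 0.5, -1.3]
grip_width: 53.4
finger_force: 30.0
[array([236.0565716 , 182.50692133]), array([323.52980719, 182.43663496])]
shift units [-0.02 -0.04  1.82] tcp [485.9 -81.8 102.5] [ 3.141e+00 -2.000e-03  3.141e+00]
turn units [ 0.015  -0.0325 -0.0025]
```

View pics/w5.png

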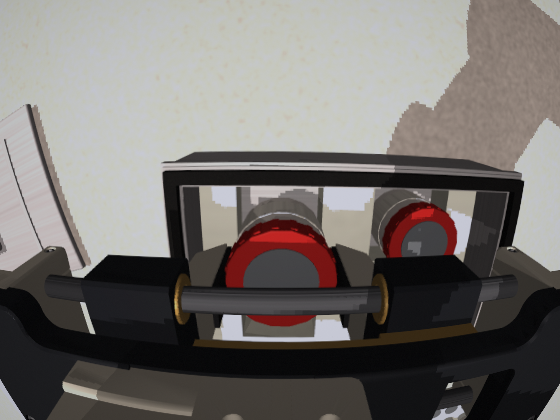

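Well 0's edges at columns 237–322 match the jar's position, so I'll lower it.

```bash
python3 -m pendant '[-0.02,-0.03,0.5,0,0,0,1,0,0,0.5,0,0,0,1,0,0,0.5,0,0,0,1,0,0,0.2,0,0,0,1,0,0,0.15,0,0,0,1,0,0,0,0,0,0,1,0,0,0.05,0,0,0,1,0,0,0,0,0,0,1]'
python3 -m pendant '[0,0,0.05,0,0,0,1,0,0,0,0,0,0,-0.4,0,0,0,0,0,0,-0.4,0,0,0,0,0,0,-0.4,0,0,0,0,0,0,-0.4,0,0,-0.9,0,0,0,-0.4,0,0,-0.9,0,0,0,-0.4,0,0,-0.9,0,0,0,-0.4,0,0,-0.9,0,0,0,-1]'
python3 - <<'E'
from h import *
# lid from both first-picture and new
save('top','t2.png')
for c in('top','side'):
    if c=='side': save('side','s2.png')
    for r in pinpoint(c,'lid')[:1]: print(c,r['score'],at(c,r['location'],0))
    for k in range(4):
        pass
    for r in pinpoint(c,'lid_corner0')[:4]: print(r['score'],at(c,r['location'],14))
    for r in pinpoint(c,'jar0')[:4]: print('jar',r['score'],r['location'],at(c,r['location'],6))
go([400,-404,200],np.pi)
E
```

```text
time: 21.4
tool_pos: [487.5, -83.5, 46.6]
tcp_rot: [-3.141, 0.001, 3.141]
contact_force: [0.4, -0.1, -1.0]
grip_width: 53.4
finger_force: 30.0
time: 22.3
tool_pos: [487.0, -83.4, 153.7]
tcp_rot: [3.141, 0.0, 3.141]
contact_force: [0.2, 0.4, 0.2]
grip_width: 68.2
finger_force: 0.0
top 0.86 [ 496.1 -418.4    0. ]
0.91 [ 442.6 -520.4   14. ]
0.7 [ 532.1 -307.6   14. ]
0.69 [ 581. -494.   14.]
0.57 [ 394.7 -330.2   14. ]
jar 0.77 [240.0, 225.8] [561.8  14.    6. ]
jar 0.56 [242.8, 254.3] [480.3   6.9   6. ]
side 0.59 [ 500.4 -401.9    0. ]
0.96 [ 453.  -527.6   14. ]
0.93 [ 400.  -337.6   14. ]
0.83 [ 531.4 -297.    14. ]
0.55 [485.3  15.7  14. ]
jar 0.81 [259.4, 271.4] [485.1 -94.7   6. ]
jar 0.73 [254.5, 242.1] [567.  16.   6.]
jar 0.66 [232.2, 248.9] [496.9  38.4   6. ]
shift units [  2.88 -10.69  -1.62] tcp [486.4 -83.2 151.4] [ 3.141e+00 -2.000e-03  3.141e+00]
turn units [ 0.0125 -0.0325 -0.01  ]
```

```bash
python3 -m pendant '[0.02,-0.91,-0.1,0,0,0,-1,0.02,-0.91,-0.1,0,0,0,-1,0.02,-0.91,-0.1,0,0,0,-1,0.02,-0.91,-0.1,0,0,0,-1,0.02,-0.91,-0.1,0,0,0,-1,0.02,-0.91,-0.1,0,0,0,-1,0.02,-0.91,-0.1,0,0,0,-1,0.02,-0.91,-0.1,0,0,0,-1,0.02,-0.91,-0.1,0,0,0,-1,0.02,-0.91,-0.1,0,0,0,-1,0.02,-0.91,-0.1,0,0,0,-1,0.02,-0.91,-0.1,0,0,0,-1]'
python3 -m pendant '[0,0,0,0,0,-0.95,-1,0,0,0,0,0,-0.95,-1,0,0,0,0,0,-0.95,-1,0,0,0,0,0,0,-1]'
python3 - <<'E'
from h import *
L=look('lid',0,f='w6.png')
for r in pinpoint('wrist','lid_corner0')[:4]: print(r['score'],np.round(r['location']),at('wrist',r['location'],14))
E
```

```text
time: 23.9
tool_pos: [479.3, -411.9, 187.4]
tcp_rot: [3.14, -0.001, 3.141]
contact_force: [0.7, -0.9, 0.1]
grip_width: 92.0
finger_force: 0.0
time: 24.3
tool_pos: [479.4, -410.9, 187.3]
tcp_rot: [3.14, -0.001, -2.943]
contact_force: [-0.3, 0.4, 0.6]
grip_width: 91.9
finger_force: 0.0
wrist lid 0.7 [274. 198.] [ 494.9 -416.2    0. ]
0.97 [370. 130.] [ 400.1 -332.8   14. ]
0.9 [177. 138.] [ 447.  -528.7   14. ]
0.88 [198. 263.] [ 585.2 -488.8   14. ]
0.7 [370. 251.] [ 531. -297.   14.]
```

View pics/w6.png

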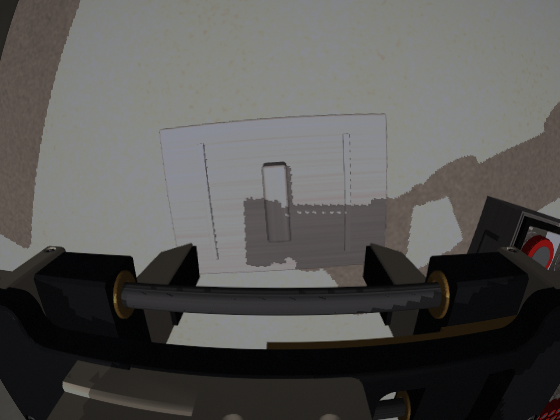

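The lid plate's near corners are at (161,129) and (386,114). The rib top runs from about (274,166) to (280,241).

```bash
python3 - <<'E'
from h import *
a=at('wrist',[161,129],14);b=at('wrist',[386,114],14);print(a,b,np.arctan2(-(b-a)[0],(b-a)[1]),np.linalg.norm(b-a))
y=np.arctan2(-(b-a)[0],(b-a)[1]); print('centre from edge',(a+b)/2+85*np.array([np.cos(y),np.sin(y),0]))
for p in([263,166],[286,164],[268,241],[289,241]): print(at('wrist',p,38))
C=np.array([[400.1,-332.8],[447,-528.7],[585.2,-488.8],[531,-297]]);print(C.mean(0),np.arctan2(*(C[2]-C[1])[::-1]),np.arctan2(*(C[3]-C[0])[::-1]))
im=cv2.imread('pics/w6.png')[140:270,240:310]; cv2.imwrite('pics/c6.png',cv2.resize(im,None,fx=4,fy=4))
E
```

```text
[ 439.9 -548.3   14. ] [ 379.2 -319.7   14. ] 0.25954024279222593 236.52156349897567
centre from edge [ 491.703186  -412.1859213   14.       ]
[ 455.8 -433.4   38. ]
[ 449.6 -412.2   38. ]
[ 530.8 -414.5   38. ]
[ 526.6 -393.4   38. ]
[ 490.825 -411.825] 0.2810689414599451 0.26696296481995296
```

View pics/c6.png

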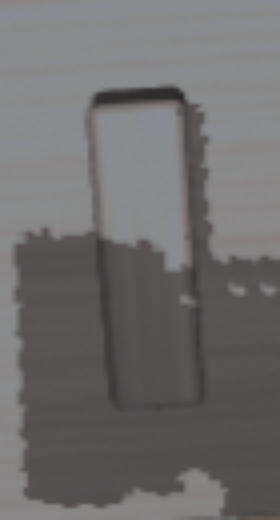

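Rib centre is about (491, -413), lid yaw about 0.262.

```bash
python3 -m pendant '[0,0,0,0,0,-0.9,-1,0,0,0,0,0,0,-1]'
python3 -c "
from h import *
go([491,-412.7,60],np.pi+.262)"
```

```text
time: 24.65
tool_pos: [479.7, -410.9, 188.4]
tcp_rot: [3.141, -0.0, -2.881]
contact_force: [0.1, -0.3, -0.2]
grip_width: 92.0
finger_force: 0.0
shift units [-0.35 -0.16  4.28] tcp [ 479.7 -410.9  188.4] [ 3.141 -0.    -2.881]
turn units [ 0.005  -0.     -0.0175]
```

```bash
python3 -m pendant '[-0.35,-0.16,0,0,0,0,-1,0,0,0.8,0,0,0,-1,0,0,0.8,0,0,0,-1,0,0,0.8,0,0,0,-1,0,0,0.8,0,0,0,-1,0,0,0.8,0,0,0,0,0,0,0.7,0,0,0,0,0,0,0.7,0,0,0,0,0,0,0.25,0,0,0,0,0,0,0,0,0,0,0,0,0,0,0,0,0,0]'
```

```text
time: 25.75
tool_pos: [491.5, -413.4, 20.0]
tcp_rot: [-3.14, 0.001, -2.881]
contact_force: [0.4, 0.6, 0.1]
grip_width: 49.1
finger_force: 0.0
```

```bash
python3 -m pendant '[0,0,0.08,0,0,0,0,0,0,0,0,0,0,1,0,0,0,0,0,0,1,0,0,0,0,0,0,1,0,0,0,0,0,0,1,0,0,0,0,0,0,1,0,0,0,0,0,0,1]'; python3 -m pendant '[0,0,-0.3,0,0,0,1,0,0,-0.7,0,0,0,1,0,0,-0.9,0,0,0,1,0,0,-0.9,0,0,0,1,0,0,-0.9,0,0,0,1,0,0,-0.9,0,0,0,1,0,0,0,0,0,0,1]'
python3 -c "
from h import *
go([524,-33.5,150],np.pi)"
```

```text
time: 26.45
tool_pos: [491.2, -413.0, 17.0]
tcp_rot: [-3.141, 0.0, -2.88]
contact_force: [-0.6, 2.2, 3.8]
grip_width: 23.6
finger_force: 30.0
time: 27.15
tool_pos: [492.4, -414.4, 158.6]
tcp_rot: [-3.135, 0.003, -2.881]
contact_force: [1.8, -1.3, -3.5]
grip_width: 23.6
finger_force: 30.0
shift units [-4.29 12.    0.22] tcp [ 492.4 -414.4  158.6] [-3.135e+00  3.000e-03 -2.881e+00]
turn units [-0.0825  0.06    3.74  ]
```

```bash
python3 -m pendant '[0,0,0,0,0,0.935,1,0,0,0,0,0,0.935,1,0,0,0,0,0,0.935,1,0,0,0,0,0,0.935,1]'
python3 -m pendant '[0,0.5,0,0,0,0,1,0,0.9,0,0,0,0,1,0,0.9,0,0,0,0,1,0,0.9,0,0,0,0,1,0,0.9,0,0,0,0,1,0,0.9,0,0,0,0,1,0,0.9,0,0,0,0,1,0,0.9,0,0,0,0,1,0,0.9,0,0,0,0,1,0,0.9,0,0,0,0,1,0,0.9,0,0,0,0,1]'
python3 -m pendant '[0,0.9,0,0,0,0,1,0,0.9,0,0,0,0,1,-0.2,0.7,0,0,0,0,1,-0.3,0.3,0,0,0,0,1,-0.3,0.1,0,0,0,0,1,0,0,0,0,0,0,1,0,0,0,0,0,0,1]'
python3 - <<'E'
from h import *
go([524,-33.5,115],np.pi); save('wrist','w7.png')
for r in pinpoint('wrist','lid_corner0')[:4]: print(r['score'],np.round(r['location']),at('wrist',r['location'],get_obs()['tool_pos'][2]-3))
save('side','s3.png')
E
```

```text
time: 27.55
tool_pos: [490.3, -412.2, 152.2]
tcp_rot: [3.139, -0.003, 3.139]
contact_force: [-1.0, 0.5, -5.1]
grip_width: 23.8
finger_force: 30.0
time: 28.65
tool_pos: [490.0, -126.5, 153.0]
tcp_rot: [3.14, -0.003, 3.141]
contact_force: [1.1, -0.4, -4.0]
grip_width: 23.9
finger_force: 30.0
time: 29.35
tool_pos: [515.0, -41.8, 154.1]
tcp_rot: [-3.142, -0.001, 3.141]
contact_force: [-0.4, 0.4, -4.5]
grip_width: 23.6
finger_force: 30.0
shift units [-0.3   0.28  1.3 ] tcp [515.  -41.8 154.1] [-3.142e+00 -1.000e-03  3.141e+00]
turn units [-0.     -0.015  -0.0075]
0.93 [136. 346.] [ 584.6 -142.7  151.4]
0.76 [425. 341.] [580.2  56.7 151.4]
0.67 [ 99. 139.] [ 444.9 -141.7  151.4]
0.38 [421. 375.] [615.4  62.  151.4]
```

View pics/w7.png

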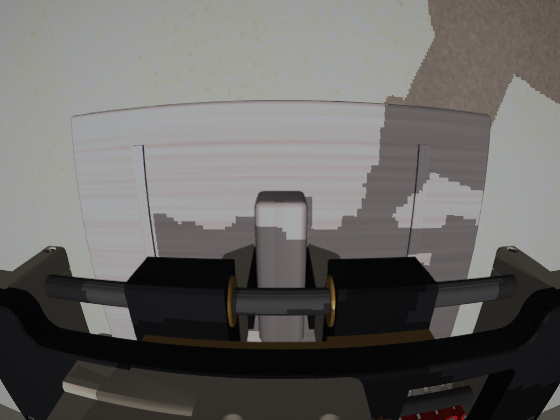

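Lid near corners are at (72,117) and (490,113), and the rib's near end is at row 200.

```bash
python3 - <<'E'
from h import *
a=at('wrist',[72,117],151);b=at('wrist',[490,113],151);y=np.arctan2(-(b-a)[0],(b-a)[1]);print(a,b,y,np.linalg.norm(b-a))
m=at('wrist',[281,101],151);print('mid edge',m,'centre',(a+b)/2+85*np.array([np.cos(y),np.sin(y),0]),get_obs()['tool_pos'])
print(at('wrist',[281,203],175))
E
```

```text
[ 430.8 -160.2  151. ] [428.8  75.9 151. ] 0.008470784259412069 236.10847083491095
mid edge [430.3 -42.1 151. ] centre [514.79695047 -41.42999195 151.        ] [514.71163033 -41.69246013 154.497308  ]
[475.2 -42.2 175. ]
```

```bash
python3 -m pendant '[-0.15,0.14,0,0,0,0,1,-0.15,0.14,0,0,0,0,1,0,0,0,0,0,0,1,0,0,0.4,0,0,0,1,0,0,0.4,0,0,0,1,0,0,0.4,0,0,0,1,0,0,0.3,0,0,0,1,0,0,0,0,0,0,1,0,0,0,0,0,0,1]'
```

```text
time: 30.4
tool_pos: [524.1, -32.6, 109.5]
tcp_rot: [3.141, -0.0, 3.142]
contact_force: [0.3, 0.0, -4.3]
grip_width: 23.9
finger_force: 30.0
```

```bash
python3 -m pendant '[0,-0.02,0.15,0,0,0,1,0,0,0.15,0,0,0,1,0,0,0.12,0,0,0,1,0,0,0,0,0,0,1,0,0,0,0,0,0,1]';python3 -m pendant '[0,0,0.07,0,0,0,1,0,0,0.07,0,0,0,1,0,0,0,0,0,0,1,0,0,0,0,0,0,1]'
```

```text
time: 30.9
tool_pos: [524.1, -33.2, 97.1]
tcp_rot: [3.142, -0.0, -3.142]
contact_force: [0.8, -0.2, -5.2]
grip_width: 24.2
finger_force: 30.0
time: 31.3
tool_pos: [524.2, -33.2, 93.0]
tcp_rot: [3.142, 0.0, 3.142]
contact_force: [0.9, 0.4, -4.1]
grip_width: 23.5
finger_force: 30.0
```

```bash
python3 -m pendant '[0,0,0.05,0,0,0,1,0,0,0,0,0,0,1]';python3 -m pendant '[0,0,0.03,0,0,0,1,0,0,0,0,0,0,1]'
```

```text
time: 31.5
tool_pos: [524.2, -33.2, 92.9]
tcp_rot: [-3.141, 0.001, -3.141]
contact_force: [-3.9, 0.5, 8.8]
grip_width: 23.7
finger_force: 30.0
time: 31.7
tool_pos: [524.3, -33.2, 92.8]
tcp_rot: [-3.141, 0.002, -3.141]
contact_force: [-7.6, 0.5, 16.1]
grip_width: 23.6
finger_force: 30.0
```

Laid: the TCP stopped at 92.8 and contact rose to 16 N, so the lid bottom is at 76 on the gasket with the spigot in. Release and go to corner 0.

```bash
python3 -m pendant '[0,0,-0.05,0,0,0,-0.2,0,0,0,0,0,0,-0.2,0,0,0,0,0,0,-0.2,0,0,-0.7,0,0,0,-0.2,0,0,-0.8,0,0,0,1,0.6,-0.84,0,0,0,0,1,0.6,-0.84,0,0,0,0,1,0.6,-0.84,0,0,0,0,1,0.55,-0.84,0,0,0,0,1,0,0,0,0,0,0,1,0,0,0,0,0,0,1]'
python3 - <<'E'
from h import *
go([454,-133,94],np.pi)
E
```

```text
time: 32.8
tool_pos: [453.6, -134.3, 137.0]
tcp_rot: [3.141, 0.0, 3.14]
contact_force: [-0.2, -0.8, 0.7]
grip_width: 4.0
finger_force: 0.0
shift units [-0.01  0.04  1.43] tcp [ 453.6 -134.3  137. ] [3.141 0.    3.14 ]
turn units [ 0.005  0.005 -0.025]
```

```bash
python3 -m pendant '[0,0,0.7,0,0,0,1,0,0,0.7,0,0,0,1,0,0,0.1,0,0,0,1,0,0,0.1,0,0,0,1,0,0,0.06,0,0,0,1,0,0,0,0,0,0,1]'; python3 -m pendant '[0,0,0.04,0,0,0,1,0,0,0,0,0,0,1]'
```

```text
time: 33.4
tool_pos: [453.1, -132.8, 88.0]
tcp_rot: [3.14, -0.002, -3.14]
contact_force: [-2.7, 1.4, 4.6]
grip_width: 0.5
finger_force: 2.5
time: 33.6
tool_pos: [453.4, -133.0, 87.3]
tcp_rot: [3.141, -0.001, -3.14]
contact_force: [-5.6, 2.3, 8.5]
grip_width: 0.7
finger_force: 4.6
```

```bash
python3 -m pendant '[0,0,0.05,0,0,0,1,0,0,0,0,0,0,1]'; python3 -m pendant '[0,0,0.05,0,0,0,1,0,0,0,0,0,0,1]';  python3 -m pendant '[0,0,0.05,0,0,0,1,0,0,0,0,0,0,1]'
```

```text
time: 33.8
tool_pos: [453.4, -133.1, 86.4]
tcp_rot: [3.141, -0.001, -3.14]
contact_force: [-8.5, 2.2, 15.2]
grip_width: 0.2
finger_force: 7.8
time: 34.0
tool_pos: [453.5, -133.1, 86.0]
tcp_rot: [-3.142, 0.0, -3.14]
contact_force: [-10.3, 4.0, 27.0]
grip_width: 0.4
finger_force: 13.6
time: 34.2
tool_pos: [453.6, -133.2, 85.6]
tcp_rot: [-3.141, 0.001, -3.14]
contact_force: [-14.2, 5.4, 39.3]
grip_width: 0.1
finger_force: 19.5
```

Corner 0 is home (86 mm, stiff). Next is corner 1.

```bash
python3 -m pendant '[0,0,-1,0,0,0,1,0,0.95,0,0,0,0,1,0,0.95,0,0,0,0,1,0,0.95,0,0,0,0,1,0,0.95,0,0,0,0,1,0,0.95,0,0,0,0,1,0,0.95,0,0,0,0,1,0,0.95,0,0,0,0,1,0,0,0.4,0,0,0,1,0,0,0.2,0,0,0,1,0,0,0.2,0,0,0,1,0,0,0,0,0,0,1]'; python3 -m pendant '[0,0,0.05,0,0,0,1,0,0,0,0,0,0,1]'; python3 -m pendant '[0,0,0.05,0,0,0,1,0,0,0,0,0,0,1]'
```

```text
time: 35.4
tool_pos: [453.7, 65.6, 87.4]
tcp_rot: [3.141, -0.0, 3.141]
contact_force: [0.3, 0.5, -0.4]
grip_width: 0.7
finger_force: 0.0
time: 35.6
tool_pos: [453.9, 65.3, 86.6]
tcp_rot: [3.141, 0.001, 3.141]
contact_force: [-1.1, 1.4, 4.6]
grip_width: 0.4
finger_force: 2.4
time: 35.8
tool_pos: [453.9, 65.4, 86.2]
tcp_rot: [3.141, 0.001, 3.141]
contact_force: [-5.0, 1.6, 17.3]
grip_width: 0.4
finger_force: 8.4
```

```bash
python3 -m pendant '[0,0,0.06,0,0,0,1,0,0,0,0,0,0,1]'; python3 -m pendant '[0,0,-1,0,0,0,1,0,0,-0.4,0,0,0,1,-0.9,0,0,0,0,0.95,1,-0.9,0.05,0,0,0,0.95,1,-0.9,0.1,0,0,0,0.95,1,-0.9,0.2,0,0,0,0.95,1,-0.9,0.2,0,0,0,0.5,1,0,0,0,0,0,0,1]'
python3 - <<'E'
from h import *
go([592,66.5,94],np.pi-.3)
E
```

```text
time: 36.0
tool_pos: [454.0, 65.5, 85.7]
tcp_rot: [3.141, 0.002, 3.141]
contact_force: [-9.8, 1.9, 32.3]
grip_width: 0.5
finger_force: 16.0
time: 36.8
tool_pos: [593.0, 62.8, 124.5]
tcp_rot: [3.141, 0.002, 2.839]
contact_force: [0.2, -0.6, 0.0]
grip_width: 0.3
finger_force: 0.0
shift units [0.07 0.11 1.02] tcp [593.   62.8 124.5] [3.141e+00 2.000e-03 2.839e+00]
turn units [ 0.005   0.035  -0.0325]
```

```bash
python3 -m pendant '[0.07,0.11,0.6,0,0,0,1,0,0,0.3,0,0,0,1,0,0,0.15,0,0,0,1,0,0,0.1,0,0,0,1,0,0,0,0,0,0,1]'; python3 -m pendant '[0,0,0.08,0,0,0,1,0,0,0,0,0,0,1]'; python3 -m pendant '[0,0,0.06,0,0,0,1,0,0,0,0,0,0,1]'
```

```text
time: 37.3
tool_pos: [588.9, 67.5, 90.5]
tcp_rot: [-3.142, 0.0, 2.841]
contact_force: [0.5, 0.6, -0.1]
grip_width: -0.1
finger_force: 0.0
time: 37.5
tool_pos: [589.4, 67.6, 89.0]
tcp_rot: [3.141, 0.002, 2.841]
contact_force: [-2.6, -0.4, 5.3]
grip_width: 0.2
finger_force: 2.4
time: 37.7
tool_pos: [589.5, 67.6, 87.6]
tcp_rot: [3.141, 0.002, 2.842]
contact_force: [-3.7, -0.3, 7.9]
grip_width: 0.3
finger_force: 3.8
```

```bash
python3 -m pendant '[0,0,0.08,0,0,0,1,0,0,0,0,0,0,1]'; python3 -m pendant '[0,0,0.06,0,0,0,1,0,0,0,0,0,0,1]'; python3 -m pendant '[0,0,0.05,0,0,0,1,0,0,0,0,0,0,1]'
```

```text
time: 37.9
tool_pos: [589.6, 67.7, 86.1]
tcp_rot: [3.141, 0.003, 2.842]
contact_force: [-4.1, -0.8, 12.5]
grip_width: 0.4
finger_force: 6.4
time: 38.1
tool_pos: [589.8, 67.6, 85.8]
tcp_rot: [3.141, 0.004, 2.842]
contact_force: [-8.5, -0.9, 22.5]
grip_width: 0.3
finger_force: 11.5
time: 38.3
tool_pos: [589.9, 67.6, 85.5]
tcp_rot: [3.141, 0.004, 2.842]
contact_force: [-11.4, -0.6, 31.2]
grip_width: 0.5
finger_force: 15.6
```

```bash
python3 -m pendant '[0,0,-0.85,0,0,0,1,0,0,-0.85,0,0,0,1,0,0,0,0,0,-0.955,1,0,0,0,0,0,-0.955,1,0,0,0,0,0,-0.955,1,0,0,0,0,0,-0.955,1,0,0,0,0,0,-0.955,1,0,0,0,0,0,-0.955,1,0,0,0,0,0,-0.955,1,0,0,0,0,0,-0.955,1,0,0,0,0,0,-0.955,1,0,0,0,0,0,0,1]'
python3 - <<'E'
from h import *
go([591,-133,92],np.pi+.3)
E
```

```text
time: 39.5
tool_pos: [589.2, 67.6, 131.7]
tcp_rot: [-3.141, 0.001, -2.841]
contact_force: [0.4, -0.0, -0.6]
grip_width: 0.4
finger_force: 0.0
shift units [ 1.92 -6.41  1.32] tcp [589.2  67.6 131.7] [-3.141e+00  1.000e-03 -2.841e+00]
turn units [-0.0025  0.0125  0.0075]
```

```bash
python3 -m pendant '[0.274,-0.916,0,0,0,0,1,0.274,-0.916,0,0,0,0,1,0.274,-0.916,0,0,0,0,1,0.274,-0.916,0,0,0,0,1,0.274,-0.916,0,0,0,0,1,0.274,-0.916,0,0,0,0,1,0.274,-0.916,0,0,0,0,1,0,0,0.6,0,0,0,1,0,0,0.5,0,0,0,1,0,0,0.2,0,0,0,1,0,0,0.1,0,0,0,1,0,0,0,0,0,0,1]'; python3 -m pendant '[0,0,0.06,0,0,0,1,0,0,0,0,0,0,1]'; python3 -m pendant '[0,0,0.06,0,0,0,1,0,0,0,0,0,0,1]'
```

```text
time: 40.7
tool_pos: [591.0, -133.1, 89.7]
tcp_rot: [-3.141, 0.0, -2.842]
contact_force: [0.2, 0.1, 0.5]
grip_width: 0.6
finger_force: 0.0
time: 40.9
tool_pos: [591.5, -133.1, 88.5]
tcp_rot: [-3.141, 0.002, -2.842]
contact_force: [-1.0, 0.5, 3.0]
grip_width: 0.4
finger_force: 1.9
time: 41.1
tool_pos: [591.6, -133.1, 86.7]
tcp_rot: [-3.141, 0.002, -2.842]
contact_force: [-1.0, 0.2, 5.1]
grip_width: 0.4
finger_force: 2.4
```

```bash
python3 -m pendant '[0,0,0.06,0,0,0,1,0,0,0,0,0,0,1]'; python3 -m pendant '[0,0,0.06,0,0,0,1,0,0,0,0,0,0,1]'; python3 -m pendant '[0,0,0.05,0,0,0,1,0,0,0,0,0,0,1]'; python3 -m pendant '[0,0,-0.85,0,0,0,1,0,0,-0.85,0,0,0,1,0,0,-0.85,0,0,0,1]'
```

```text
time: 41.3
tool_pos: [591.7, -133.1, 86.0]
tcp_rot: [-3.14, 0.002, -2.842]
contact_force: [-3.8, 1.4, 10.9]
grip_width: 0.5
finger_force: 5.8
time: 41.5
tool_pos: [591.8, -133.1, 85.7]
tcp_rot: [-3.14, 0.003, -2.841]
contact_force: [-6.1, 2.6, 21.0]
grip_width: 0.9
finger_force: 10.6
time: 41.7
tool_pos: [591.9, -133.1, 85.4]
tcp_rot: [-3.139, 0.004, -2.841]
contact_force: [-10.4, 2.8, 29.9]
grip_width: 0.6
finger_force: 14.6
time: 42.0
tool_pos: [590.9, -132.9, 158.1]
tcp_rot: [3.142, 0.0, -2.842]
contact_force: [-0.6, -0.6, -0.2]
grip_width: 0.5
finger_force: 0.0
```

All four corners reach 86 mm and are stiff. Next is the clamp: I'll raise the tool, turn it so the fingers straddle the knob along the swing tangent, and look closely.

```bash
python3 -m pendant '[0,0,-0.8,0,0,0,0,0,0,-0.8,0,0,0,0,0,0,-0.8,0,0,0,0,0,0,0,0,0,0.96,-0.4,0,0,0,0,0,0.96,-0.4,0,0,0,0,0,0.96,-0.4,0,0,0,0,0,0.96,-0.4,0,0,0,0,0,0.96,-0.4,0,0,0,0,0,0.96,-0.4,0,0,0,0,0,0.96,-0.4,0,0,0,0,0,0.96,-0.4]'
python3 -m pendant '[0,0,0,0,0,0.96,-0.4,0,0,0,0,0,0.96,-0.4,0,0,0,0,0,0.96,-0.4,0,0,0,0,0,0.96,-0.4,0,0,0,0,0,0.96,-0.4,0,0,0,0,0,0.96,-0.4,0,0,0,0,0,0.96,-0.4,0,0,0,0,0,0.96,-0.4,0,0,0,0,0,0.96,-0.4,0,0,0,0,0,0,-0.4]'
python3 - <<'E'
from h import *
look('knob_mid',187,f='w8.png')
for r in pinpoint('wrist','bar_pivot')[:2]: print(r['score'],np.round(r['location']),at('wrist',r['location'],139))
go([694,-114,225]); print(get_obs()['joint_positions'])
for c,f in(('top','t3.png'),('side','s4.png')): look('knob_mid',187,c,f); 
for c in('top','side'):
  for r in pinpoint(c,'bar_pivot')[:2]: print(c,r['score'],at(c,r['location'],139))
E
```

```text
time: 43.1
tool_pos: [591.0, -133.0, 229.1]
tcp_rot: [3.141, 0.0, 2.903]
contact_force: [0.5, -0.1, -0.9]
grip_width: 64.2
finger_force: 0.0
time: 44.1
tool_pos: [591.0, -133.0, 229.0]
tcp_rot: [3.141, 0.0, 2.302]
contact_force: [0.2, 0.2, -0.9]
grip_width: 64.2
finger_force: 0.0
0.86 [396. 152.] [625.3 -34.9 139. ]
0.64 [292. 323.] [ 671.9 -207.4  139. ]
shift units [-1.83  2.98  0.14] tcp [ 590.9 -133.   229.1] [3.141 0.    2.304]
[-3.47950505e-01  4.90486844e-01  1.28377146e+00  1.18585758e-04
  1.36717440e+00 -1.08099209e+00]
top knob_mid 0.68 [220. 264.] [455.4  56.1 187. ]
side knob_mid 0.68 [313. 190.] [ 692.1 -102.8  187. ]
top 0.58 [632.9 -29.9 139. ]
side 0.86 [631.  -26.5 139. ]
```

View pics/w8.png

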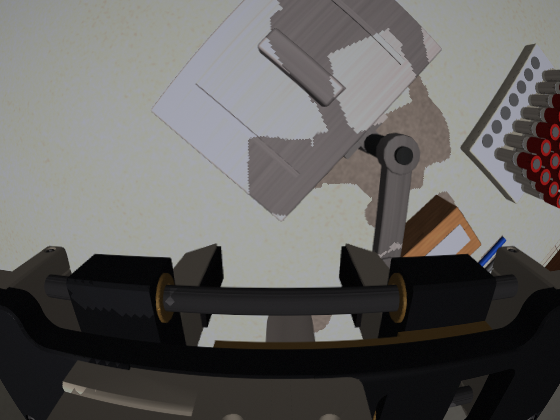

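The lid is on the carrier. The post top is at (403,154), and the bar's centreline runs down through (393,245). I'll compute the swing angle.

```bash
python3 - <<'E'
from h import *
p=at('wrist',[402,154],152); b1=at('wrist',[397,195],148); b2=at('wrist',[392,245],148); print(p,b1,b2)
P=np.array([629,-33.5])
for b in(b1,b2):
    for q in(P,p[:2]):
        a=np.arctan2(*(b[:2]-q)[::-1]); print(a,'swing',a+np.pi, 'knob',q+105*np.array([np.cos(a),np.sin(a)]))
E
```

```text
[625.5 -34.8 152. ] [647.8 -59.5 148. ] [676.8 -91.1 148. ]
-0.9447498043013663 swing 2.196842849288427 knob [ 690.52429257 -118.5867876 ]
-0.8364176792644205 swing 2.3051749743253724 knob [ 695.86323922 -112.73596452]
-0.8781107333121811 swing 2.263481920277612 knob [ 696.05364444 -114.30104435]
-0.8318331615531713 swing 2.309759492036622 knob [ 696.21979734 -112.41256512]
```

```bash
python3 -m pendant '[-0.45,0.78,0,0,0,0,-1,-0.45,0.78,0,0,0,0,-1,-0.45,0.78,0,0,0,0,-1,-0.45,0.78,0,0,0,0,-1,0,0,0,0,0,0,-1,0,0,0,0,0,0,-1]'
python3 - <<'E'
from h import *
L=look('knob_mid',187,f='w9.png'); go([695,-111,168],2.30)
E
```

```text
time: 45.15
tool_pos: [696.4, -110.6, 228.2]
tcp_rot: [-3.141, -0.001, 2.303]
contact_force: [-0.0, -0.6, 0.1]
grip_width: 92.1
finger_force: 0.0
wrist knob_mid 0.58 [279. 237.] [ 696.2 -112.9  187. ]
shift units [ 0.02 -0.02  2.04] tcp [ 695.9 -111.1  229.2] [-3.141 -0.     2.302]
turn units [-0.005  -0.005   0.0275]
```

View pics/w9.png

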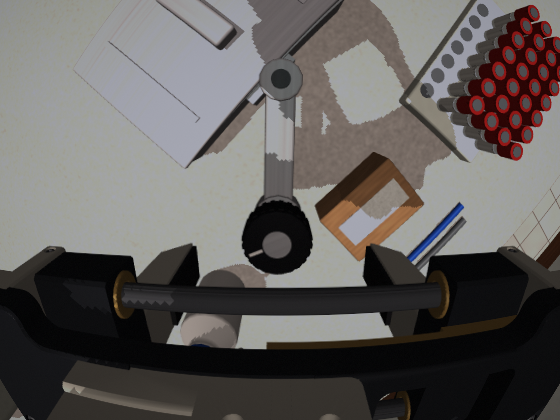

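The knob is at (276,240), centred between the fingers (columns 190 and 370), with the bar running straight up the picture. I'll lower the tool, then cage and sweep.

```bash
python3 -m pendant '[0,-0.03,0.6,0,0,0,-1,0,0,0.6,0,0,0,-1,0,0,0.6,0,0,0,-1,0,0,0.2,0,0,0,-0.26,0,0,0,0,0,0,-0.26,0,0,0,0,0,0,-0.26,0,0,0,0,0,0,-0.26]'
python3 -m pendant '[0.009,-0.244,0,0,0,1,-0.26,0.009,-0.244,0,0,0,1,-0.26,0.009,-0.244,0,0,0,1,-0.26,0.009,-0.244,0,0,0,1,-0.26,0.009,-0.244,0,0,0,1,-0.26,0.009,-0.244,0,0,0,1,-0.26]'
python3 - <<'E'
from h import *
L=look('knob_mid',187); print(get_obs()['tool_pos'])
d=get_obs()['tool_pos'][:2]-np.array([628.5,-34]);print(np.hypot(*d),np.arctan2(d[1],d[0])+np.pi)
E
```

```text
time: 45.95
tool_pos: [696.4, -111.7, 170.6]
tcp_rot: [3.14, 0.002, 2.302]
contact_force: [0.7, 0.7, 0.7]
grip_width: 64.6
finger_force: 0.0
time: 46.55
tool_pos: [659.1, -132.7, 170.2]
tcp_rot: [3.138, 0.001, 1.881]
contact_force: [3.5, 2.7, -1.4]
grip_width: 58.3
finger_force: 2.1
wrist knob_mid 0.9 [298. 278.] [ 666.6 -130.6  187. ]
[ 658.26742   -133.2698201  170.2944575]
103.63684902504629 1.8621281118127615
```

```bash
python3 -m pendant '[0.009,-0.244,0,0,0,1,-0.26,0.009,-0.244,0,0,0,1,-0.26,0.009,-0.244,0,0,0,1,-0.26,0.009,-0.244,0,0,0,1,-0.26,0.009,-0.244,0,0,0,1,-0.26,0.009,-0.244,0,0,0,1,-0.26,0.009,-0.244,0,0,0,1,-0.26,0.009,-0.244,0,0,0,1,-0.26,0.009,-0.244,0,0,0,1,-0.26,0.009,-0.244,0,0,0,1,-0.26,0.009,-0.244,0,0,0,1,-0.26,0.009,-0.244,0,0,0,1,-0.26]'
python3 - <<'E'
from h import *
p=get_obs()['tool_pos']; d=p[:2]-np.array([628.5,-34]);print(p,np.hypot(*d),np.arctan2(d[1],d[0])%(2*np.pi)-np.pi)
E
```

```text
time: 47.85
tool_pos: [574.7, -123.9, 170.2]
tcp_rot: [3.137, -0.001, 1.045]
contact_force: [4.2, 0.3, 0.4]
grip_width: 57.9
finger_force: 1.9
[ 574.66510816 -123.90343899  170.24443668] 104.78942657306077 1.0312538125167814
```

```bash
python3 -m pendant '[0.009,-0.244,0,0,0,1,-0.26,0.009,-0.244,0,0,0,1,-0.26,0.009,-0.244,0,0,0,1,-0.26,0.009,-0.244,0,0,0,1,-0.26,0.009,-0.244,0,0,0,1,-0.26,0.009,-0.244,0,0,0,1,-0.26,0.009,-0.244,0,0,0,1,-0.26,0.009,-0.244,0,0,0,1,-0.26,0.009,-0.244,0,0,0,1,-0.26,0.009,-0.244,0,0,0,1,-0.26,0.009,-0.244,0,0,0,1,-0.26,0.009,-0.244,0,0,0,1,-0.26]'
python3 -m pendant '[0.009,-0.244,0,0,0,1,-0.26,0.009,-0.244,0,0,0,1,-0.26,0,-0.244,0,0,0,1,-0.26,0,0,0,0,0,0,-0.26]'
python3 -m pendant '[0,-0.15,0,0,0,0,-0.26,0,0,0,0,0,0,-0.26]'
python3 - <<'E'
from h import *
p=get_obs()['tool_pos']; print(p); look('knob_mid',187)
E
```

```text
time: 49.05
tool_pos: [524.8, -55.3, 170.3]
tcp_rot: [3.139, -0.003, 0.207]
contact_force: [3.4, -2.1, 0.2]
grip_width: 57.8
finger_force: 1.9
time: 49.45
tool_pos: [521.5, -32.6, 170.0]
tcp_rot: [3.141, -0.002, 0.0]
contact_force: [-0.6, 0.6, -0.2]
grip_width: 57.8
finger_force: 0.0
time: 49.65
tool_pos: [520.8, -28.5, 169.5]
tcp_rot: [3.141, -0.0, 0.0]
contact_force: [-0.2, -2.8, 2.0]
grip_width: 57.8
finger_force: 1.3
[520.76651343 -28.48098198 169.45228137]
wrist knob_mid 0.68 [296. 274.] [523.4 -36.2 187. ]
```

Now push gently on to the stop, watching the y force.

```bash
python3 -m pendant '[-0,-0.08,0,0,0,0,-0.26,0,0,0,0,0,0,-0.26]'; python3 -m pendant '[0,-0.08,0,0,0,0,-0.26,0,0,0,0,0,0,-0.26]';python3 -m pendant '[0,-0.08,0,0,0,0,-0.26,0,0,0,0,0,0,-0.26]'
```

```text
time: 49.95
tool_pos: [520.6, -26.0, 169.1]
tcp_rot: [3.141, 0.0, -0.001]
contact_force: [-1.2, -3.4, 3.0]
grip_width: 58.1
finger_force: 1.8
time: 50.15
tool_pos: [520.6, -25.4, 169.1]
tcp_rot: [3.138, 0.0, -0.001]
contact_force: [-2.5, -11.8, 2.1]
grip_width: 58.1
finger_force: 5.8
time: 50.35
tool_pos: [520.7, -24.9, 169.2]
tcp_rot: [3.135, 0.0, -0.002]
contact_force: [-2.8, -19.9, 1.8]
grip_width: 58.1
finger_force: 9.9
```

The bar is at its stop: the force rises stiffly with the knob at y of about -33. Centre on the knob, then grip.

```bash
python3 -m pendant '[0.08,0.4,0,0,0,0,-0.26,0,0,0,0,0,0,-0.26]'
python3 - <<'E'
from h import *
p=get_obs(); print(p['tool_pos'],p['joint_positions'][[0,5]]); look('knob_mid',187,f='w10.png'); go([523,-33,170],0)
E
```

```text
time: 50.55
tool_pos: [523.4, -33.5, 168.8]
tcp_rot: [-3.14, -0.0, -0.003]
contact_force: [0.9, 0.1, -0.2]
grip_width: 57.7
finger_force: 0.0
[523.39585125 -33.47765814 168.79043785] [-0.21075583  1.3623464 ]
wrist knob_mid 0.75 [281. 280.] [522.8 -34.4 187. ]
wrist knob_mid 0.31 [280. 189.] [568.2 -33.8 187. ]
shift units [-0.    0.02 -0.04] tcp [523.1 -32.5 168.8] [-3.14e+00  0.00e+00 -2.00e-03]
turn units [-0.02    0.0075 -0.03  ]
```

View pics/w10.png

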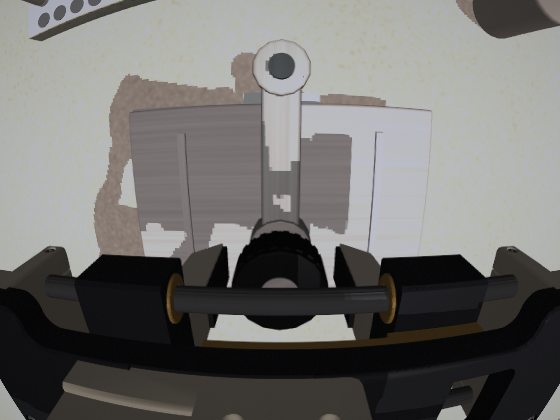

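The bar lies straight across the lid and the knob is centred between the fingers. Grip and turn clockwise, first stroke.

```bash
python3 -m pendant '[0,0,0,0,0,0,1,0,0,0,0,0,0,1,0,0,0,0,0,0,1,0,0,0,0,0,0,1,0,0,0.002,0,0,1,1,0,0,0.002,0,0,1,1,0,0,0.002,0,0,1,1,0,0,0.002,0,0,1,1,0,0,0.002,0,0,1,1,0,0,0.002,0,0,1,1]'
python3 -m pendant '[0,0,0.002,0,0,1,1,0,0,0.002,0,0,1,1,0,0,0.002,0,0,1,1,0,0,0.002,0,0,1,1,0,0,0.002,0,0,1,1,0,0,0.002,0,0,1,1,0,0,0.002,0,0,1,1,0,0,0.002,0,0,1,1,0,0,0.002,0,0,1,1,0,0,0.002,0,0,1,1,0,0,0.002,0,0,1,1,0,0,0.002,0,0,1,1]'
python3 -m pendant '[0,0,0.002,0,0,1,1,0,0,0.002,0,0,1,1,0,0,0.002,0,0,1,1,0,0,0.002,0,0,1,1,0,0,0,0,0,0,1]'
python3 -c "
from h import *
s=get_obs();print(s['moment'],s['joint_positions'][5]);save('wrist','w11.png')
for t in('knob_mid',):print([(r['score'],r['location']) for r in pinpoint('wrist',t)])"
```

```text
time: 51.65
tool_pos: [523.1, -33.2, 168.8]
tcp_rot: [3.141, 0.0, -0.423]
contact_force: [0.1, -2.4, 1.1]
grip_width: 43.4
finger_force: 30.0
time: 52.85
tool_pos: [522.6, -33.6, 168.0]
tcp_rot: [3.14, -0.001, -1.261]
contact_force: [-2.2, -4.0, 2.3]
grip_width: 43.6
finger_force: 30.0
time: 53.35
tool_pos: [522.4, -33.7, 167.8]
tcp_rot: [3.14, -0.001, -1.539]
contact_force: [-2.8, -3.9, 2.0]
grip_width: 43.4
finger_force: 30.0
[-0.56558995  0.61503236 -0.04117098] 2.9009066774673453
[(0.65, [283.1, 278.4])]
```

Stroke 1 is done with little resistance. Open and wind back 84 rows.

```bash
python3 -m pendant '[0,0,0,0,0,0,-0.3,0,0,0,0,0,0,-0.3,0,0,0,0,0,0,-0.3,0,0,0,0,0,0,-0.3]' | tail -2
python3 -m pendant '[0,0,0,0,0,-1,-0.3,0,0,0,0,0,-1,-0.3,0,0,0,0,0,-1,-0.3,0,0,0,0,0,-1,-0.3,0,0,0,0,0,-1,-0.3,0,0,0,0,0,-1,-0.3,0,0,0,0,0,-1,-0.3,0,0,0,0,0,-1,-0.3,0,0,0,0,0,-1,-0.3,0,0,0,0,0,-1,-0.3,0,0,0,0,0,-1,-0.3,0,0,0,0,0,-1,-0.3]' | grep -E 'rot|force'
python3 -m pendant '[0,0,0,0,0,-1,-0.3,0,0,0,0,0,-1,-0.3,0,0,0,0,0,-1,-0.3,0,0,0,0,0,-1,-0.3,0,0,0,0,0,-1,-0.3,0,0,0,0,0,-1,-0.3,0,0,0,0,0,-1,-0.3,0,0,0,0,0,-1,-0.3,0,0,0,0,0,-1,-0.3,0,0,0,0,0,-1,-0.3,0,0,0,0,0,-1,-0.3,0,0,0,0,0,-1,-0.3]' | grep -E 'rot|force'
python3 -m pendant '[0,0,0,0,0,-1,-0.3,0,0,0,0,0,-1,-0.3,0,0,0,0,0,-1,-0.3,0,0,0,0,0,-1,-0.3,0,0,0,0,0,-1,-0.3,0,0,0,0,0,-1,-0.3,0,0,0,0,0,-1,-0.3,0,0,0,0,0,-1,-0.3,0,0,0,0,0,-1,-0.3,0,0,0,0,0,-1,-0.3,0,0,0,0,0,-1,-0.3,0,0,0,0,0,-1,-0.3]' | grep -E 'rot|force'
python3 -m pendant '[0,0,0,0,0,-1,-0.3,0,0,0,0,0,-1,-0.3,0,0,0,0,0,-1,-0.3,0,0,0,0,0,-1,-0.3,0,0,0,0,0,-1,-0.3,0,0,0,0,0,-1,-0.3,0,0,0,0,0,-1,-0.3,0,0,0,0,0,-1,-0.3,0,0,0,0,0,-1,-0.3,0,0,0,0,0,-1,-0.3,0,0,0,0,0,-1,-0.3,0,0,0,0,0,-1,-0.3]' | grep -E 'rot|force'
python3 -m pendant '[0,0,0,0,0,-1,-0.3,0,0,0,0,0,-1,-0.3,0,0,0,0,0,-1,-0.3,0,0,0,0,0,-1,-0.3,0,0,0,0,0,-1,-0.3,0,0,0,0,0,-1,-0.3,0,0,0,0,0,-1,-0.3,0,0,0,0,0,-1,-0.3,0,0,0,0,0,-1,-0.3,0,0,0,0,0,-1,-0.3,0,0,0,0,0,-1,-0.3,0,0,0,0,0,-1,-0.3]' | grep -E 'rot|force'
python3 -m pendant '[0,0,0,0,0,-1,-0.3,0,0,0,0,0,-1,-0.3,0,0,0,0,0,-1,-0.3,0,0,0,0,0,-1,-0.3,0,0,0,0,0,-1,-0.3,0,0,0,0,0,-1,-0.3,0,0,0,0,0,-1,-0.3,0,0,0,0,0,-1,-0.3,0,0,0,0,0,-1,-0.3,0,0,0,0,0,-1,-0.3,0,0,0,0,0,-1,-0.3,0,0,0,0,0,-1,-0.3]' | grep -E 'rot|force'
python3 -m pendant '[0,0,0,0,0,-1,-0.3,0,0,0,0,0,-1,-0.3,0,0,0,0,0,-1,-0.3,0,0,0,0,0,-1,-0.3,0,0,0,0,0,-1,-0.3,0,0,0,0,0,-1,-0.3,0,0,0,0,0,-1,-0.3,0,0,0,0,0,-1,-0.3,0,0,0,0,0,-1,-0.3,0,0,0,0,0,-1,-0.3,0,0,0,0,0,0,-0.3]'
python3 -c "
from h import *
print(get_obs()['joint_positions'][5])"
```

```text
grip_width: 59.2
finger_force: 0.0
tcp_rot: [-3.141, 0.0, -0.697]
contact_force: [-0.1, -0.0, 0.3]
finger_force: 0.0
tcp_rot: [-3.141, -0.0, 0.141]
contact_force: [-0.1, 0.1, 0.5]
finger_force: 0.0
tcp_rot: [-3.142, -0.0, 0.979]
contact_force: [-0.5, -0.2, 0.5]
finger_force: 0.0
tcp_rot: [3.141, -0.0, 1.816]
contact_force: [-0.1, 0.6, -0.2]
finger_force: 0.0
tcp_rot: [3.141, 0.0, 2.654]
contact_force: [1.0, -0.2, 0.8]
finger_force: 0.0
tcp_rot: [3.141, 0.0, -2.791]
contact_force: [0.5, -0.5, 0.1]
finger_force: 0.0
time: 62.15
tool_pos: [523.3, -33.0, 167.8]
tcp_rot: [-3.142, 0.0, -2.095]
contact_force: [0.1, 0.2, -0.6]
grip_width: 59.8
finger_force: 0.0
-2.826411854583105
```

Wound back. Grip and turn 82 rows clockwise.

```bash
python3 -m pendant '[0,0,0,0,0,0,1,0,0,0,0,0,0,1,0,0,0,0,0,0,1,0,0,0,0,0,0,1,0,0,0.002,0,0,1,1,0,0,0.002,0,0,1,1,0,0,0.002,0,0,1,1,0,0,0.002,0,0,1,1,0,0,0.002,0,0,1,1,0,0,0.002,0,0,1,1,0,0,0.002,0,0,1,1,0,0,0.002,0,0,1,1]' | grep -E 'pos|rot|force|width'
python3 -m pendant '[0,0,0.002,0,0,1,1,0,0,0.002,0,0,1,1,0,0,0.002,0,0,1,1,0,0,0.002,0,0,1,1,0,0,0.002,0,0,1,1,0,0,0.002,0,0,1,1,0,0,0.002,0,0,1,1,0,0,0.002,0,0,1,1,0,0,0.002,0,0,1,1,0,0,0.002,0,0,1,1,0,0,0.002,0,0,1,1,0,0,0.002,0,0,1,1]' | grep -E 'rot|force'
python3 -m pendant '[0,0,0.002,0,0,1,1,0,0,0.002,0,0,1,1,0,0,0.002,0,0,1,1,0,0,0.002,0,0,1,1,0,0,0.002,0,0,1,1,0,0,0.002,0,0,1,1,0,0,0.002,0,0,1,1,0,0,0.002,0,0,1,1,0,0,0.002,0,0,1,1,0,0,0.002,0,0,1,1,0,0,0.002,0,0,1,1,0,0,0.002,0,0,1,1]' | grep -E 'rot|force'
python3 -m pendant '[0,0,0.002,0,0,1,1,0,0,0.002,0,0,1,1,0,0,0.002,0,0,1,1,0,0,0.002,0,0,1,1,0,0,0.002,0,0,1,1,0,0,0.002,0,0,1,1,0,0,0.002,0,0,1,1,0,0,0.002,0,0,1,1,0,0,0.002,0,0,1,1,0,0,0.002,0,0,1,1,0,0,0.002,0,0,1,1,0,0,0.002,0,0,1,1]' | grep -E 'rot|force'
python3 -m pendant '[0,0,0.002,0,0,1,1,0,0,0.002,0,0,1,1,0,0,0.002,0,0,1,1,0,0,0.002,0,0,1,1,0,0,0.002,0,0,1,1,0,0,0.002,0,0,1,1,0,0,0.002,0,0,1,1,0,0,0.002,0,0,1,1,0,0,0.002,0,0,1,1,0,0,0.002,0,0,1,1,0,0,0.002,0,0,1,1,0,0,0.002,0,0,1,1]' | grep -E 'rot|force'
python3 -m pendant '[0,0,0.002,0,0,1,1,0,0,0.002,0,0,1,1,0,0,0.002,0,0,1,1,0,0,0.002,0,0,1,1,0,0,0.002,0,0,1,1,0,0,0.002,0,0,1,1,0,0,0.002,0,0,1,1,0,0,0.002,0,0,1,1,0,0,0.002,0,0,1,1,0,0,0.002,0,0,1,1,0,0,0.002,0,0,1,1,0,0,0.002,0,0,1,1]' | grep -E 'rot|force'
python3 -m pendant '[0,0,0.002,0,0,1,1,0,0,0.002,0,0,1,1,0,0,0.002,0,0,1,1,0,0,0.002,0,0,1,1,0,0,0.002,0,0,1,1,0,0,0.002,0,0,1,1,0,0,0.002,0,0,1,1,0,0,0.002,0,0,1,1,0,0,0.002,0,0,1,1,0,0,0.002,0,0,1,1,0,0,0.002,0,0,1,1,0,0,0.002,0,0,1,1]' | grep -E 'pos|rot|force'
python3 -c "
from h import *
s=get_obs();print(s['moment'],s['joint_positions'][5])"
```

```text
tool_pos: [522.8, -32.9, 167.4]
tcp_rot: [3.141, -0.001, -2.658]
contact_force: [-4.0, 0.7, 2.4]
grip_width: 43.4
finger_force: 30.0
tcp_rot: [-3.141, -0.001, 2.788]
contact_force: [-3.0, -0.1, 3.2]
finger_force: 30.0
tcp_rot: [-3.14, 0.0, 1.95]
contact_force: [-3.7, -0.4, 3.6]
finger_force: 30.0
tcp_rot: [-3.14, 0.001, 1.112]
contact_force: [-6.2, -0.4, 4.7]
finger_force: 30.0
tcp_rot: [-3.141, 0.002, 0.275]
contact_force: [-5.6, -0.1, 6.7]
finger_force: 30.0
tcp_rot: [3.141, 0.002, -0.563]
contact_force: [-5.6, 2.1, 6.2]
finger_force: 30.0
tool_pos: [522.4, -32.8, 163.3]
tcp_rot: [3.14, 0.001, -1.401]
contact_force: [-5.0, 1.9, 5.6]
finger_force: 30.0
[0.38047505 0.9805234  0.01251412] 2.762398687929877
```

```bash
python3 -m pendant '[0,0,0.002,0,0,1,1,0,0,0.002,0,0,1,1,0,0,0.002,0,0,1,1,0,0,0,0,0,0,-0.3,0,0,0,0,0,0,-0.3,0,0,0,0,0,0,-0.3,0,0,0,0,0,0,-0.3]' | grep -E 'pos|width'
python3 -m pendant '[0,0,0,0,0,-1,-0.3,0,0,0,0,0,-1,-0.3,0,0,0,0,0,-1,-0.3,0,0,0,0,0,-1,-0.3,0,0,0,0,0,-1,-0.3,0,0,0,0,0,-1,-0.3,0,0,0,0,0,-1,-0.3,0,0,0,0,0,-1,-0.3,0,0,0,0,0,-1,-0.3,0,0,0,0,0,-1,-0.3,0,0,0,0,0,-1,-0.3,0,0,0,0,0,-1,-0.3]' | grep -E 'contact'
python3 -m pendant '[0,0,0,0,0,-1,-0.3,0,0,0,0,0,-1,-0.3,0,0,0,0,0,-1,-0.3,0,0,0,0,0,-1,-0.3,0,0,0,0,0,-1,-0.3,0,0,0,0,0,-1,-0.3,0,0,0,0,0,-1,-0.3,0,0,0,0,0,-1,-0.3,0,0,0,0,0,-1,-0.3,0,0,0,0,0,-1,-0.3,0,0,0,0,0,-1,-0.3,0,0,0,0,0,-1,-0.3]' | grep -E 'contact'
python3 -m pendant '[0,0,0,0,0,-1,-0.3,0,0,0,0,0,-1,-0.3,0,0,0,0,0,-1,-0.3,0,0,0,0,0,-1,-0.3,0,0,0,0,0,-1,-0.3,0,0,0,0,0,-1,-0.3,0,0,0,0,0,-1,-0.3,0,0,0,0,0,-1,-0.3,0,0,0,0,0,-1,-0.3,0,0,0,0,0,-1,-0.3,0,0,0,0,0,-1,-0.3,0,0,0,0,0,-1,-0.3]' | grep -E 'contact'
python3 -m pendant '[0,0,0,0,0,-1,-0.3,0,0,0,0,0,-1,-0.3,0,0,0,0,0,-1,-0.3,0,0,0,0,0,-1,-0.3,0,0,0,0,0,-1,-0.3,0,0,0,0,0,-1,-0.3,0,0,0,0,0,-1,-0.3,0,0,0,0,0,-1,-0.3,0,0,0,0,0,-1,-0.3,0,0,0,0,0,-1,-0.3,0,0,0,0,0,-1,-0.3,0,0,0,0,0,-1,-0.3]' | grep -E 'contact'
python3 -m pendant '[0,0,0,0,0,-1,-0.3,0,0,0,0,0,-1,-0.3,0,0,0,0,0,-1,-0.3,0,0,0,0,0,-1,-0.3,0,0,0,0,0,-1,-0.3,0,0,0,0,0,-1,-0.3,0,0,0,0,0,-1,-0.3,0,0,0,0,0,-1,-0.3,0,0,0,0,0,-1,-0.3,0,0,0,0,0,-1,-0.3,0,0,0,0,0,-1,-0.3,0,0,0,0,0,-1,-0.3]' | grep -E 'contact'
python3 -m pendant '[0,0,0,0,0,-1,-0.3,0,0,0,0,0,-1,-0.3,0,0,0,0,0,-1,-0.3,0,0,0,0,0,-1,-0.3,0,0,0,0,0,-1,-0.3,0,0,0,0,0,-1,-0.3,0,0,0,0,0,-1,-0.3,0,0,0,0,0,-1,-0.3,0,0,0,0,0,-1,-0.3,0,0,0,0,0,-1,-0.3,0,0,0,0,0,-1,-0.3,0,0,0,0,0,-1,-0.3]' | grep -E 'contact'
python3 -m pendant '[0,0,0,0,0,-1,-0.3,0,0,0,0,0,-1,-0.3,0,0,0,0,0,-1,-0.3,0,0,0,0,0,-1,-0.3,0,0,0,0,0,-1,-0.3,0,0,0,0,0,-1,-0.3,0,0,0,0,0,-1,-0.3,0,0,0,0,0,-1,-0.3,0,0,0,0,0,-1,-0.3,0,0,0,0,0,-1,-0.3,0,0,0,0,0,-1,-0.3,0,0,0,0,0,0,-0.3]'
python3 -c "
from h import *
print(get_obs()['joint_positions'][5]);look('knob_mid',180)"
```

```text
tool_pos: [523.4, -33.2, 162.7]
grip_width: 59.1
contact_force: [0.7, 0.1, 0.5]
contact_force: [0.3, 0.3, 0.7]
contact_force: [0.1, -0.7, 0.5]
contact_force: [0.4, -0.3, -0.3]
contact_force: [0.4, -0.1, 1.5]
contact_force: [0.3, -0.5, 0.6]
time: 79.65
tool_pos: [523.3, -33.1, 162.7]
tcp_rot: [-3.142, 0.0, -2.095]
contact_force: [-0.2, 0.8, 0.1]
grip_width: 59.7
finger_force: 0.0
-2.826691516909884
wrist knob_mid 0.88 [285. 278.] [521.1 -32.7 180. ]
```

```bash
python3 -m pendant '[0,0,0,0,0,0,1,0,0,0,0,0,0,1,0,0,0,0,0,0,1,0,0,0,0,0,0,1,0,0,0.002,0,0,1,1,0,0,0.002,0,0,1,1,0,0,0.002,0,0,1,1,0,0,0.002,0,0,1,1,0,0,0.002,0,0,1,1,0,0,0.002,0,0,1,1,0,0,0.002,0,0,1,1,0,0,0.002,0,0,1,1]' | grep -E 'pos|rot|force|width'
python3 -m pendant '[0,0,0.002,0,0,1,1,0,0,0.002,0,0,1,1,0,0,0.002,0,0,1,1,0,0,0.002,0,0,1,1,0,0,0.002,0,0,1,1,0,0,0.002,0,0,1,1,0,0,0.002,0,0,1,1,0,0,0.002,0,0,1,1,0,0,0.002,0,0,1,1,0,0,0.002,0,0,1,1,0,0,0.002,0,0,1,1,0,0,0.002,0,0,1,1]' | grep -E 'rot|force'
python3 -m pendant '[0,0,0.002,0,0,1,1,0,0,0.002,0,0,1,1,0,0,0.002,0,0,1,1,0,0,0.002,0,0,1,1,0,0,0.002,0,0,1,1,0,0,0.002,0,0,1,1,0,0,0.002,0,0,1,1,0,0,0.002,0,0,1,1,0,0,0.002,0,0,1,1,0,0,0.002,0,0,1,1,0,0,0.002,0,0,1,1,0,0,0.002,0,0,1,1]' | grep -E 'rot|force'
python3 -m pendant '[0,0,0.002,0,0,1,1,0,0,0.002,0,0,1,1,0,0,0.002,0,0,1,1,0,0,0.002,0,0,1,1,0,0,0.002,0,0,1,1,0,0,0.002,0,0,1,1,0,0,0.002,0,0,1,1,0,0,0.002,0,0,1,1,0,0,0.002,0,0,1,1,0,0,0.002,0,0,1,1,0,0,0.002,0,0,1,1,0,0,0.002,0,0,1,1]' | grep -E 'rot|force'
python3 -m pendant '[0,0,0.002,0,0,1,1,0,0,0.002,0,0,1,1,0,0,0.002,0,0,1,1,0,0,0.002,0,0,1,1,0,0,0.002,0,0,1,1,0,0,0.002,0,0,1,1,0,0,0.002,0,0,1,1,0,0,0.002,0,0,1,1,0,0,0.002,0,0,1,1,0,0,0.002,0,0,1,1,0,0,0.002,0,0,1,1,0,0,0.002,0,0,1,1]' | grep -E 'rot|force'
python3 -m pendant '[0,0,0.002,0,0,1,1,0,0,0.002,0,0,1,1,0,0,0.002,0,0,1,1,0,0,0.002,0,0,1,1,0,0,0.002,0,0,1,1,0,0,0.002,0,0,1,1,0,0,0.002,0,0,1,1,0,0,0.002,0,0,1,1,0,0,0.002,0,0,1,1,0,0,0.002,0,0,1,1,0,0,0.002,0,0,1,1,0,0,0.002,0,0,1,1]' | grep -E 'rot|force'
python3 -m pendant '[0,0,0.002,0,0,1,1,0,0,0.002,0,0,1,1,0,0,0.002,0,0,1,1,0,0,0.002,0,0,1,1,0,0,0.002,0,0,1,1,0,0,0.002,0,0,1,1,0,0,0.002,0,0,1,1,0,0,0.002,0,0,1,1,0,0,0.002,0,0,1,1,0,0,0.002,0,0,1,1,0,0,0.002,0,0,1,1,0,0,0.002,0,0,1,1]' | grep -E 'pos|rot|force'
python3 -c "
from h import *
s=get_obs();print(s['moment'],s['joint_positions'][5])"
```

```text
tool_pos: [522.8, -33.0, 162.4]
tcp_rot: [3.141, -0.001, -2.657]
contact_force: [-3.4, 0.6, 2.1]
grip_width: 43.3
finger_force: 30.0
tcp_rot: [-3.141, -0.0, 2.788]
contact_force: [-3.2, -0.0, 1.7]
finger_force: 30.0
tcp_rot: [-3.14, 0.0, 1.95]
contact_force: [-4.4, -1.7, 3.6]
finger_force: 30.0
tcp_rot: [-3.14, 0.002, 1.112]
contact_force: [-5.5, -2.8, 4.6]
finger_force: 30.0
tcp_rot: [-3.141, 0.002, 0.275]
contact_force: [-6.1, -0.7, 5.5]
finger_force: 30.0
tcp_rot: [3.141, 0.002, -0.563]
contact_force: [-6.0, 0.5, 6.1]
finger_force: 30.0
tool_pos: [522.4, -32.8, 158.3]
tcp_rot: [3.14, 0.001, -1.401]
contact_force: [-4.6, 2.1, 5.2]
finger_force: 30.0
[0.33236479 0.91519232 0.03993831] 2.762244836523587
```

```bash
python3 -m pendant '[0,0,0.002,0,0,1,1,0,0,0.002,0,0,1,1,0,0,0.002,0,0,1,1,0,0,0,0,0,0,-0.3,0,0,0,0,0,0,-0.3,0,0,0,0,0,0,-0.3,0,0,0,0,0,0,-0.3]' | grep -E 'pos|width'
python3 -m pendant '[0,0,0,0,0,-1,-0.3,0,0,0,0,0,-1,-0.3,0,0,0,0,0,-1,-0.3,0,0,0,0,0,-1,-0.3,0,0,0,0,0,-1,-0.3,0,0,0,0,0,-1,-0.3,0,0,0,0,0,-1,-0.3,0,0,0,0,0,-1,-0.3,0,0,0,0,0,-1,-0.3,0,0,0,0,0,-1,-0.3,0,0,0,0,0,-1,-0.3,0,0,0,0,0,-1,-0.3]' | grep -E 'contact'
python3 -m pendant '[0,0,0,0,0,-1,-0.3,0,0,0,0,0,-1,-0.3,0,0,0,0,0,-1,-0.3,0,0,0,0,0,-1,-0.3,0,0,0,0,0,-1,-0.3,0,0,0,0,0,-1,-0.3,0,0,0,0,0,-1,-0.3,0,0,0,0,0,-1,-0.3,0,0,0,0,0,-1,-0.3,0,0,0,0,0,-1,-0.3,0,0,0,0,0,-1,-0.3,0,0,0,0,0,-1,-0.3]' | grep -E 'contact'
python3 -m pendant '[0,0,0,0,0,-1,-0.3,0,0,0,0,0,-1,-0.3,0,0,0,0,0,-1,-0.3,0,0,0,0,0,-1,-0.3,0,0,0,0,0,-1,-0.3,0,0,0,0,0,-1,-0.3,0,0,0,0,0,-1,-0.3,0,0,0,0,0,-1,-0.3,0,0,0,0,0,-1,-0.3,0,0,0,0,0,-1,-0.3,0,0,0,0,0,-1,-0.3,0,0,0,0,0,-1,-0.3]' | grep -E 'contact'
python3 -m pendant '[0,0,0,0,0,-1,-0.3,0,0,0,0,0,-1,-0.3,0,0,0,0,0,-1,-0.3,0,0,0,0,0,-1,-0.3,0,0,0,0,0,-1,-0.3,0,0,0,0,0,-1,-0.3,0,0,0,0,0,-1,-0.3,0,0,0,0,0,-1,-0.3,0,0,0,0,0,0,-0.3]'
python3 -m pendant '[0,0,0,0,0,0,1,0,0,0,0,0,0,1,0,0,0,0,0,0,1,0,0,0,0,0,0,1,0,0,0.002,0,0,1,1,0,0,0.002,0,0,1,1,0,0,0.002,0,0,1,1,0,0,0.002,0,0,1,1,0,0,0.002,0,0,1,1,0,0,0.002,0,0,1,1,0,0,0.002,0,0,1,1,0,0,0.002,0,0,1,1]'
python3 -m pendant '[0,0,0.002,0,0,1,1,0,0,0.002,0,0,1,1,0,0,0.002,0,0,1,1,0,0,0.002,0,0,1,1,0,0,0.002,0,0,1,1,0,0,0.002,0,0,1,1,0,0,0.002,0,0,1,1,0,0,0.002,0,0,1,1,0,0,0.002,0,0,1,1,0,0,0.002,0,0,1,1]'
python3 -c "
from h import *
s=get_obs();print(s['moment'],s['joint_positions'][5])"
```

```text
tool_pos: [523.3, -33.2, 157.7]
grip_width: 59.5
contact_force: [-0.2, 0.1, 0.3]
contact_force: [-0.7, 0.8, 0.4]
contact_force: [0.5, -0.9, -0.2]
time: 93.35
tool_pos: [523.3, -33.2, 157.8]
tcp_rot: [3.141, -0.0, 1.465]
contact_force: [-1.4, 0.4, 0.7]
grip_width: 59.6
finger_force: 0.0
time: 94.55
tool_pos: [522.5, -33.0, 157.3]
tcp_rot: [-3.141, 0.001, 0.903]
contact_force: [-4.0, 0.1, 3.4]
grip_width: 43.6
finger_force: 30.0
time: 95.55
tool_pos: [522.6, -33.2, 157.1]
tcp_rot: [3.142, 0.001, 0.205]
contact_force: [-4.6, 0.1, 5.6]
grip_width: 43.3
finger_force: 30.0
[-0.15707057  0.95159216  0.060153  ] 1.156643579714938
```

```bash
m(){ python3 -c "
from h import *
s=get_obs();print('M',s['moment'].round(3),s['tau'][5].round(3))"; }
m; python3 -m pendant '[0,0,0.002,0,0,1,1,0,0,0.002,0,0,1,1,0,0,0.002,0,0,1,1,0,0,0.002,0,0,1,1]'|grep rot; m
python3 -m pendant '[0,0,0.002,0,0,1,1,0,0,0.002,0,0,1,1,0,0,0.002,0,0,1,1,0,0,0.002,0,0,1,1]'|grep rot; m
python3 -m pendant '[0,0,0.002,0,0,1,1,0,0,0.002,0,0,1,1,0,0,0.002,0,0,1,1,0,0,0.002,0,0,1,1]'|grep rot; m
```

```text
M [-0.157  0.952  0.06 ] -0.842
tcp_rot: [3.141, -0.003, -0.073]
M [-0.081  0.32   1.   ] 0.034
tcp_rot: [3.141, -0.004, -0.352]
M [-0.474  0.073  0.845] -0.015
tcp_rot: [3.141, -0.004, -0.631]
M [-0.863  0.326  1.03 ] 0.023
```

Torque jumped from about 0.05 to 1 N m and the grip slips: the knob is at its stop. Release, rise and check.

```bash
python3 -m pendant '[0,0,0,0,0,0,-0.5,0,0,0,0,0,0,-0.5,0,0,0,0,0,0,-0.5,0,0,0,0,0,0,-0.5,0,0,-0.7,0,0,0,-0.5,0,0,-0.9,0,0,0,-0.5,0,0,-0.9,0,0,0,-0.5,0,0,-0.9,0,0,0,-0.5,-0.8,0,-0.5,0,0,0,-0.5,-0.8,0,0,0,0,0,-0.5,-0.8,0,0,0,0,0,-0.5,-0.8,0,0,0,0,0,-0.5]'
python3 - <<'E'
from h import *
look('knob_mid',174,f='w12.png'); im=save('side','s5.png'); print(pinpoint('side','knob_mid')[:1],pinpoint('side','lid_corner0')[:4])
for z in(161,174,187): print(z,proj('side',[523,-33.3,z]))
print([proj('side',[524+x,-33.5+y,86]).round() for x in(-70,70) for y in(-100,100)])
c=cv2.resize(im[150:330,180:360,::-1],None,fx=3.3,fy=3.3); w=cv2.imread('pics/w12.png')
cv2.imwrite('pics/c12.png',c)
E
```

```text
time: 97.95
tool_pos: [444.8, 24.1, 273.0]
tcp_rot: [-3.141, 0.0, -0.63]
contact_force: [0.1, -0.2, 0.7]
grip_width: 68.8
finger_force: 0.0
wrist knob_mid 0.83 [282.  89.] [522.7 -34.4 174. ]
[{'location': [250.9, 207.1], 'score': 0.68}] [{'location': [251.3, 210.7], 'score': 0.86}, {'location': [257.1, 257.5], 'score': 0.71}, {'location': [297.7, 236.9], 'score': 0.63}, {'location': [212.6, 229.8], 'score': 0.63}]
161 [252.60017785 210.93134464]
174 [252.41262232 206.86923898]
187 [252.22258311 202.75334136]
[array([260., 260.]), array([213., 229.]), array([297., 238.]), array([249., 211.])]
```

View pics/c12.png

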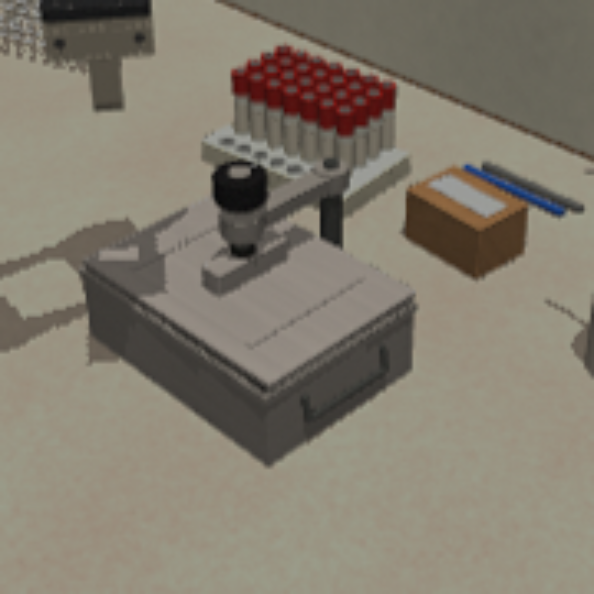

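View pics/w12.png

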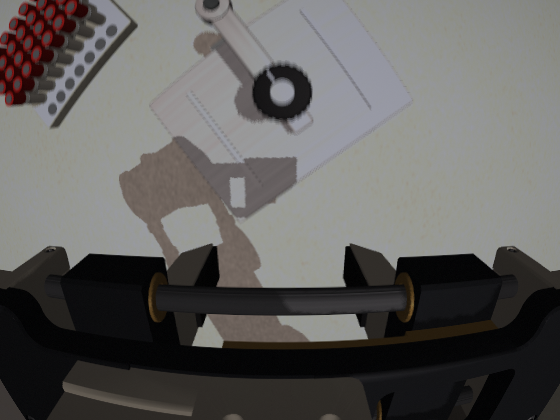

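The side view shows the lid flat, the bar across it, the screw's foot on the rib, and the knob at row 207, which matches 174 mm. The robot is clear, so I'm handing in.

```bash
python3 -c "
from plant import close_job
print(close_job())"
```

```text
the job is handed in; nothing more can be done
None
```

I stood all three jars in their own wells, pressed the lid home at all four corners, swung the clamp bar to its stop and screwed the knob down to its stop; the job is handed in at about 98 s, with no verdict returned.

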